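# Move wet napkin rings to the drying tray on a rod

### The arm

A 7-joint arm with a two-finger parallel gripper is mounted at the origin on the work surface. World frame = base frame: x ahead of the robot, y to its left, z up, the work surface at z = 0. Lengths are in mm, angles in rad, forces in N, time in s.
With the tool pointing down it reaches from about 400 to 875 mm from the base axis. Payload 4.4 kg.
Tool frame: the origin (TCP) lies at the very end of the fingers, on their centre line; the grasp point (between the pads) lies 19 mm behind it; z points along the fingers, y is the line along which they close (so a half turn about z gives the same grasp; the last joint's range is limited). The gripper opens to 85 mm and grips with 20 to 120 N. Pads are 22 mm wide; open, the fingers measure 114 mm over their backs; the gripper's body (76 mm by 85 mm) begins 54 mm behind the grasp point. The pads swing forward as they close: fully open they stand 13 mm farther back than shut.
Start: joints at [-1.291, 0.628, 0.038, 1.517, -0.027, 0.996, -0.02], TCP at [220.294, 611.546, 231.313] pointing down, gripper open.
Joint ranges: [-3.06, 3.06], [-0.37, 2.12], [-1.25, 1.32], [0.18, 2.47], [-1.1, 4.24], [0.23, 1.98], [-2.94, 2.94]. Speed limits (rad/s): [2.57, 2.57, 3.14, 3.14, 3.14, 3.14, 3.14].

### API

Orientations are given as [roll, pitch, yaw] about the fixed x, y, z axes, in that order (R = Rz(yaw) Ry(pitch) Rx(roll)).
In Python, from cell import read_state, get_image, camera_params, finish_job gives the robot as it stands.
- The arm moves only by the tool arm_command, never from a script. Its argument "deltas" is a list of rows, each an object of numbers: "dx", "dy", "dz": the shift along the world's x, y, z in m; "yaw": the turn about the world's z in degrees; "jaw": the opening, from 0 (shut) to 1 (fully open). A call has 1 to 20 rows; each row is the pose to reach, as a shift and turn from the pose commanded when the call began; what a row does not reach only later rows make up. A row lasts 1/10 s, in which the tool goes at most 50 mm and 8.59 degrees, less where a joint would pass 70% of its speed; a pose out of reach is approached as far as the arm can. A call with a gripper value outside its range is refused whole. The fingers move at their own pace and stop on an object; the grip force is fixed at half the most. Time passes only in rows, so rows that repeat a pose let the fingers close. It gives the time, the measured TCP pose, the force, the opening and the grip force at its end, in the units of the state.
- read_state(): the state, without advancing time (a new reading comes with each control period).
- get_image(name): name is "scene" or "top" or "wrist"; returns (picture, depth): 384x512x3 uint8, red, green, blue; 384x512 float32, mm along the optical axis (not along the pixel's ray), 0 where there is no reading.
- camera_params(name): a dict with "camera_matrix" (3x3 intrinsics, pixels), "extrinsics" (4x4, takes a point from camera to world coordinates). Camera axes: x right, y down, z forward; pixel columns grow to the right and rows downward; lengths in mm; the calibration is good to about 2 mm. A picture is of the moment at which its call begins: read the wrist's pose just before it. camera_params takes no time and is no camera call; for the wrist camera it gives the pose at the moment of the call.
- finish_job(): hands the job in; it is judged then, once.
The state is a dict: "clock": time; "qpos": joint angles; "qd": joint speeds; "tau": joint torques, N m; "eef_pos": TCP position; "tool_rot": TCP orientation; "force": force on the tool from outside, world axes, zero at the start; "torque": the same for the moment, N m; "width": finger opening in mm; "gripper_force": force on a finger pad.
Only numpy, scipy, OpenCV 4.12 (cv2) and the standard library are available. Lean on these libraries where they do the work, as an engineer would, in place of code of your own. Each camera call takes 0.05 s, during which the arm holds its last target. There are 200 camera calls.

### The job

The napkin rings on the cork mat are wet with varnish, so move them without letting the gripper touch them: turn the drying tray's red rotary switch off, and only then take the wooden-handled rod from its stand, thread it through each ring and set every ring down inside the tray's rim, lying on a flat with the bore level and none touching another. Put the rod back in its stand as it was, and only then turn the switch fully on again. Leave everything else on the table where it is.

Things in the scene. Friction and masses are not known exactly. Their poses are not given: they have to be found in the camera images.
- ring_amber: amber wooden napkin ring, a short square tube 44 mm long, 50 x 50 mm outside, wall 7 mm, square bore 36 x 36 mm, 45 g; lies on one of its four flats with the bore level. Origin at the centre of the bore (25 mm above what it rests on); body x runs along the bore (either end may be entered). Wet outside; may be absent
- ring_red: dark red wooden napkin ring, a short square tube 44 mm long, 50 x 50 mm outside, wall 7 mm, square bore 36 x 36 mm, 45 g; lies on one of its four flats with the bore level. Origin at the centre of the bore (25 mm above what it rests on); body x runs along the bore (either end may be entered). Wet outside; may be absent
- ring_brown: dark brown wooden napkin ring, a short square tube 44 mm long, 50 x 50 mm outside, wall 7 mm, square bore 36 x 36 mm, 45 g; lies on one of its four flats with the bore level. Origin at the centre of the bore (25 mm above what it rests on); body x runs along the bore (either end may be entered). Wet outside; may be absent
- ring_teal: teal wooden napkin ring, a short square tube 44 mm long, 50 x 50 mm outside, wall 7 mm, square bore 36 x 36 mm, 45 g; lies on one of its four flats with the bore level. Origin at the centre of the bore (25 mm above what it rests on); body x runs along the bore (either end may be entered). Wet outside; may be absent
- rod: rod, 75 g: dark wooden handle 16 mm wide, 18 high, from 38 mm behind to 25 mm ahead of the origin; brass collar 24 mm across at 25 to 29 mm; then a round steel shaft 10 mm thick with a round tip ending 111 mm ahead. Origin on the rod's axis at the handle's grip point; body x along the rod to the tip, z up. Rests loosely in the stand's two notches
- stand_seat (a point): seat of the fixed wooden stand = where the rod's origin lies at rest, 50 mm above the table; x towards where the tip goes, z up. Base 10 mm high, 50 wide, 45 mm behind to 105 ahead. Two notched posts 8 mm thick, 59 mm high: 31 mm behind the seat (notch 26 wide, floor 41 mm up) and 85 mm ahead (notch 20 wide, floor 45 mm up); the handle is free between them
- mat: fixed cork mat 140 x 310 x 3 mm on which the rings start; origin at the centre of its underside on the table, long side along its y, z up. Mat and tray may change sides. As set out, the rings' bores point within about 25 degrees of straight away from the robot
- tray: fixed electric drying tray, 140 x 300 mm, long side along its y; the flat aluminium top is 22 mm above the table and has a dark rim 6 mm higher and 5 mm wide all round (inside 130 x 290 mm). Origin at the centre of its underside on the table, z up. x points away from the robot, within 5 degrees
- switch_grip (a point): on the vertical axis of the red bar handle of the tray's rotary switch, 84 mm above the table; the bar is 56 mm long, 14 wide, 32 high (64 to 96 mm above the table) on a round red foot 44 mm across, on a fixed grey box 85 x 66 x 55 mm topped by a yellow disc (to 59 mm). Site x runs along the bar and turns with it; z up
- switch (a joint): angle of the switch handle: 0 = off (white mark towards the robot, bar along the long side of the box), 1.57 = on (a quarter turn clockwise seen from above, white mark at the green mark on the box), hard stops at both; a sprung over-centre action of about 0.1 N m pulls it to the nearer stop, so past the half way it snaps over by itself
- basket: blue plastic basket 200 x 120 x 80 mm, bystander; origin at the centre of its underside
- bottle: stainless bottle 68 mm thick, 220 mm high, bystander; origin at the centre of its underside
- planter: green ceramic planter 124 mm wide at the rim, 100 mm high with a plant to 135 mm, bystander; origin at the centre of its underside
- shoehorn: wooden shoe horn about 220 mm long, 9 mm high, lying flat, bystander; origin near its middle on the underside
- clip: black spring clip 60 x 26 x 26 mm, bystander; origin under its centre
- varnish: closed varnish can 74 mm wide, 75 mm high, bystander; origin at the centre of its underside
- brush: paint brush lying flat, bystander; origin on its underside
Things that resemble listed ones, but are neither listed nor needed, are in the scene too. Leave any yellow look-alike of the ring_red alone. What is shaped like the part that bears switch_grip but blue is not meant.

How it is judged (in metres and radians):
On the way, in this order (a step that is already met when the one before it is completed fails the run):
1. the tray's switch is off (value of joint switch below 0.15 rad), for 0.2 s.
2. every ring rests on the tray (x of ring_amber in the frame of tray between -0.048 and 0.048 m and y of ring_amber in the frame of tray between -0.128 and 0.128 m and z of ring_amber in the frame of tray between 0.042 and 0.052 m and angle between ring_amber's own x axis and vertical between 1.4 and 1.74 rad and linear speed of each of ring_amber, ring_red, ring_brown, ring_teal below 0.03 m/s and x of ring_red in the frame of tray between -0.048 and 0.048 m and y of ring_red in the frame of tray between -0.128 and 0.128 m and z of ring_red in the frame of tray between 0.042 and 0.052 m and angle between ring_red's own x axis and vertical between 1.4 and 1.74 rad and x of ring_brown in the frame of tray between -0.048 and 0.048 m and y of ring_brown in the frame of tray between -0.128 and 0.128 m and z of ring_brown in the frame of tray between 0.042 and 0.052 m and angle between ring_brown's own x axis and vertical between 1.4 and 1.74 rad and x of ring_teal in the frame of tray between -0.048 and 0.048 m and y of ring_teal in the frame of tray between -0.128 and 0.128 m and z of ring_teal in the frame of tray between 0.042 and 0.052 m and angle between ring_teal's own x axis and vertical between 1.4 and 1.74 rad), for 0.2 s.
3. the rod is back in its stand and let go (distance between rod and stand_seat below 0.015 m and angle between the x axis of rod and the x axis of stand_seat, either way round below 0.15 rad and contact force between the fingers and rod below 0.1 N and linear speed of rod below 0.03 m/s), for 0.2 s.
4. the tray's switch is on (value of joint switch above 1.4 rad), for 0.2 s.
At the end, for the whole second after the job is handed in: Each ring present rests inside the tray rim (centre within 48 mm of the tray centre in x, 128 mm in y, 42 to 52 mm high), bore within 10 degrees of level, still, touching no other ring; rod let go in its stand, within 15 mm and 0.15 rad; switch above 1.4 rad (all of step 2 and all of step 3 and contact force between ring_amber and ring_red below 0.02 N and contact force between each of ring_amber, ring_red and ring_brown below 0.02 N and contact force between each of ring_amber, ring_red, ring_brown and ring_teal below 0.02 N and value of joint switch above 1.4 rad).
It fails at once if the gripper or arm touches a wet ring (over 1 N) (contact force between any of the fingers, the arm and ring_amber above 1 N or contact force between any of the fingers, the arm and ring_red above 1 N or contact force between any of the fingers, the arm and ring_brown above 1 N or contact force between any of the fingers, the arm and ring_teal above 1 N).
It fails at once if the switch is on while the rod is out of its stand (value of joint switch above 0.8 rad and distance of rod from where it was at the start of the episode above 0.05 m).
It fails at once if a bystander is moved more than 30 mm (distance of any of basket, bottle, planter, shoehorn, clip, varnish, brush from where it was at the start of the episode above 0.03 m).
Of ring_amber, ring_red, ring_brown, ring_teal only 2 to 3 are there at a start; the rules pass over those that are not, and their reading is None.
At some moment in a run one of ring_amber, ring_red, ring_brown, ring_teal may be knocked a few centimetres aside while the robot is not near it.
It also fails if it takes over 210 s, if anything falls off the work surface, if the arm or the gripper's body presses on something with over 40 N, if the wrist force passes 120 N, or if a joint passes its speed limit or range.

## Working session

There is one attempt and no reset: what is moved stays moved. The work goes in short steps, Python scripts to look and compute and a tool call to move; the robot and the scene stay as the last step left them, time stands still between calls to the robot, and variables do not carry over. Pictures are saved under pics/ and viewed, at most 14 in all, crops included, and the job is handed in when it is done.

Besides the shell and the picture viewer there is one more tool, called after "Request:" by a JSON object that holds its "fn" and its "kwargs". arm_command: Moves the arm, as the interface text tells. Its arguments: {"type":"object","properties":{"deltas":{"type":"array"}},"required":["deltas"]}

```bash
mkdir -p pics; ls; python3 - <<'E'
from cell import *
import cv2,numpy as np
print(read_state())
for n in ("scene","top"):
    im,d=get_image(n); cv2.imwrite(f"pics/{n}0.png",im[...,::-1]); np.savez(f"{n}0.npz",im=im,d=d,**camera_params(n))
    print(n,camera_params(n))
E
```

```text
pics
{'clock': 0.0, 'qpos': array([-1.29083295,  0.62936443,  0.03840363,  1.51839949, -0.02699197,
        0.99625792, -0.0200194 ]), 'qd': array([ 0.00103108,  0.00158152, -0.00191437,  0.00071396, -0.00039138,
        0.00138871, -0.00034345]), 'tau': array([ 2.02513929e-04, -5.63420534e+01,  1.22689292e+00, -1.93450874e+01,
        1.11441925e-02,  1.04713466e-02,  1.03055774e-05]), 'eef_pos': array([220.03532262, 610.9536052 , 230.36644367]), 'tool_rot': array([-3.13968036e+00,  1.08976500e-05,  2.79584455e+00]), 'force': array([-0.62836412,  0.38132983,  0.72873522]), 'torque': array([-0.01830366, -0.00946012, -0.04807588]), 'gripper_force': 0.0, 'width': 84.84245020100198}
scene {'camera_matrix': array([[347.15854258,   0.        , 257.62772365],
       [  0.        , 347.15854258, 191.33181747],
       [  0.        ,   0.        ,   1.        ]]), 'extrinsics': array([[ 2.17082811e-01,  7.07503047e-01, -6.72543302e-01,
         1.27397311e+03],
       [ 9.76148977e-01, -1.59362677e-01,  1.47433754e-01,
        -1.44895212e+02],
       [-2.86847065e-03, -6.88507790e-01, -7.25223273e-01,
         8.30455566e+02],
       [ 0.00000000e+00,  0.00000000e+00,  0.00000000e+00,
         1.00000000e+00]])}
top {'camera_matrix': array([[485.39959916,   0.        , 259.27474504],
       [  0.        , 485.39959916, 190.37816343],
       [  0.        ,   0.        ,   1.        ]]), 'extrinsics': array([[-9.29634901e-04, -9.97125518e-01,  7.57617080e-02,
         4.66836055e+02],
       [-9.99827289e-01,  2.33305382e-03,  1.84377200e-02,
         3.93761525e+00],
       [-1.85614773e-02, -7.57314827e-02, -9.96955472e-01,
         1.46963728e+03],
       [ 0.00000000e+00,  0.00000000e+00,  0.00000000e+00,
         1.00000000e+00]])}
```

View pics/scene0.png

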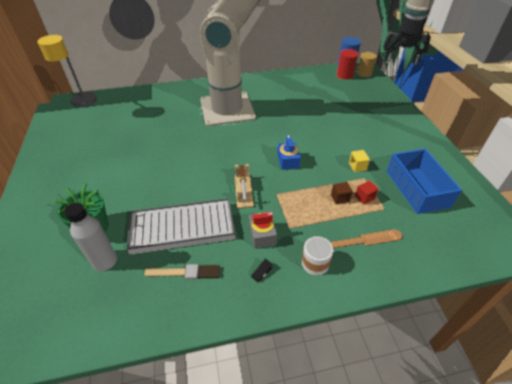

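View pics/top0.png

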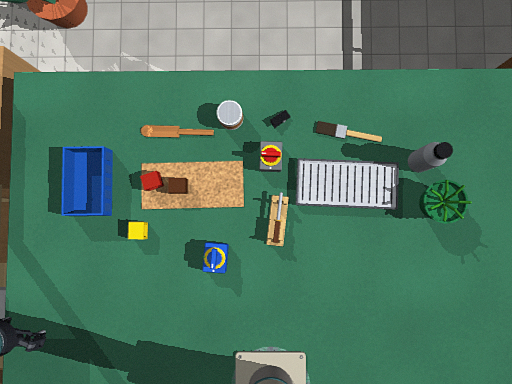

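The scene view shows two rings on the mat: red at (367,192) and brown at (342,193). The top view has them at (152,181) and (176,185). The yellow look-alike stands off the mat at top (138,231), so it isn't meant. The red-handled switch on the grey box is at top (271,155), while the blue one at (214,258) is the decoy. The stand with the rod is at (278,220), and the tray is at (346,184). I'll confirm these in one enlarged crop and measure.

```bash
cat > h.py <<'E'
from cell import *
import cv2,numpy as np
def cloud(d,P,E=None):
    K=P["camera_matrix"];E=P["extrinsics"] if E is None else E
    v,u=np.indices(d.shape); z=d.astype(float)
    p=np.stack([(u-K[0,2])/K[0,0]*z,(v-K[1,2])/K[1,1]*z,z],-1)
    return p@E[:3,:3].T+E[:3,3]
def rect(pts):
    r=cv2.minAreaRect(pts[:,:2].astype(np.float32)); return [np.round(x,1) for x in r]
E
python3 - <<'E'
from h import *
D=np.load("top0.npz");im=D["im"];W=cloud(D["d"],D)
hsv=cv2.cvtColor(im,cv2.COLOR_RGB2HSV)
def box(u0,u1,v0,v1):
    m=np.zeros(im.shape[:2],bool);m[v0:v1,u0:u1]=1;return m
ok=D["d"]>0;Z=W[...,2]
print("table z",np.median(Z[300:330,300:400]))
def rep(n,m):
    m=m&ok;p=W[m];print(n,m.sum(),rect(p),"z",np.round(np.percentile(p[:,2],[5,50,95]),1),"mean",p.mean(0).round(1))
red=(hsv[...,0]<6)|(hsv[...,0]>174); sat=hsv[...,1]>150
rep("red",box(135,165,165,195)&(Z>45))
rep("redcol",box(135,163,165,195)&red&sat&(Z>45))
rep("brown",box(164,192,170,200)&(Z>45)&~(red&sat&(hsv[...,2]>90)))
rep("yellow",box(122,152,215,245)&(Z>30))
rep("swbar",box(255,288,138,172)&(Z>85)&(Z<105))
rep("swbox",box(255,288,138,172)&(Z>40)&(Z<75))
rep("tray",box(285,405,150,215)&(Z>14)&(Z<40))
rep("trayrim",box(285,405,150,215)&(Z>25)&(Z<40))
rep("stand base",box(258,298,190,250)&(Z>5)&(Z<20))
rep("stand hi",box(258,298,190,250)&(Z>35))
rep("varn",box(210,250,95,135)&(Z>40)); rep("clip",box(265,295,105,130)&(Z>10))
rep("basket",box(55,120,140,222)&(Z>60)); rep("bluesw",box(200,232,238,275)&(Z>75))
rep("bottle",box(400,460,135,180)&(Z>190)); rep("plant",box(412,475,175,225)&(Z>70))
a=cv2.resize(im[130:260,130:230],None,fx=4,fy=4,interpolation=3);b=cv2.resize(im[130:260,250:350],None,fx=4,fy=4,interpolation=3)
cv2.imwrite("pics/crop0.png",np.hstack([a,b])[...,::-1])
E
```

```text
table z 0.6621846505310032
red 264 [array([606.1, 351.3]), array([44.5, 51. ]), np.float64(18.0)] z [48.4 53.6 58.3] mean [605.5 351.   53.5]
redcol 263 [array([606.1, 351.3]), array([44.5, 51. ]), np.float64(18.0)] z [48.4 53.6 58.4] mean [605.4 351.1  53.5]
brown 261 [array([590.9, 273.6]), array([42.1, 51.9]), np.float64(0.2)] z [49.5 53.8 58.4] mean [590.6 272.7  53.8]
yellow 262 [array([459.3, 391.5]), array([45.2, 48. ]), np.float64(88.4)] z [43.9 50.3 54.7] mean [459.2 391.   50. ]
swbar 106 [array([677.5,  -2.9]), array([54.5, 14.7]), np.float64(89.5)] z [ 88.6  96.4 101.6] mean [677.4  -4.2  95.8]
swbox 527 [array([677.7,  -3.4]), array([65.6, 85.9]), np.float64(87.8)] z [50.7 57.6 68. ] mean [675.7  -3.2  58.2]
tray 4761 [array([ 585.6, -215.5]), array([332.6, 165.8]), np.float64(87.7)] z [17.8 23.2 29.9] mean [ 597.  -231.7   23.4]
trayrim 1484 [array([ 597.2, -231. ]), array([300.1, 140.5]), np.float64(87.3)] z [25.1 26.9 32.3] mean [ 597.6 -233.1   27.6]
stand base 656 [array([490.5, -23.7]), array([117.3, 177.3]), np.float64(89.9)] z [ 5.4 10.1 15.2] mean [490.9 -22.7  10.1]
stand hi 289 [array([496.4, -24.3]), array([ 41.6, 147.2]), np.float64(82.6)] z [44.5 57.4 62.9] mean [488.8 -23.6  56.4]
varn 556 [array([801. , 117.1]), array([73.3, 73.1]), np.float64(11.9)] z [53.1 76.4 81.6] mean [797.8 116.3  74.5]
clip 155 [array([795.9, -34.3]), array([38. , 59.4]), np.float64(21.5)] z [11.6 19.8 28.7] mean [796.4 -32.1  20.2]
basket 765 [array([602.9, 540.5]), array([201. , 124.6]), np.float64(0.3)] z [62.3 77.3 84.4] mean [606.  541.7  75.4]
bluesw 109 [array([379., 160.]), array([14.6, 54.4]), np.float64(85.3)] z [ 87.   95.5 100.4] mean [379.  159.2  94.9]
bottle 263 [array([ 665.7, -450.2]), array([41., 42.]), np.float64(1.9)] z [201.  219.7 224.5] mean [ 664.7 -447.8  217.7]
plant 1592 [array([ 538.9, -494.2]), array([122.7, 121.5]), np.float64(89.4)] z [ 81.4  89.7 130.8] mean [ 539.2 -494.4   97. ]
```

View pics/crop0.png

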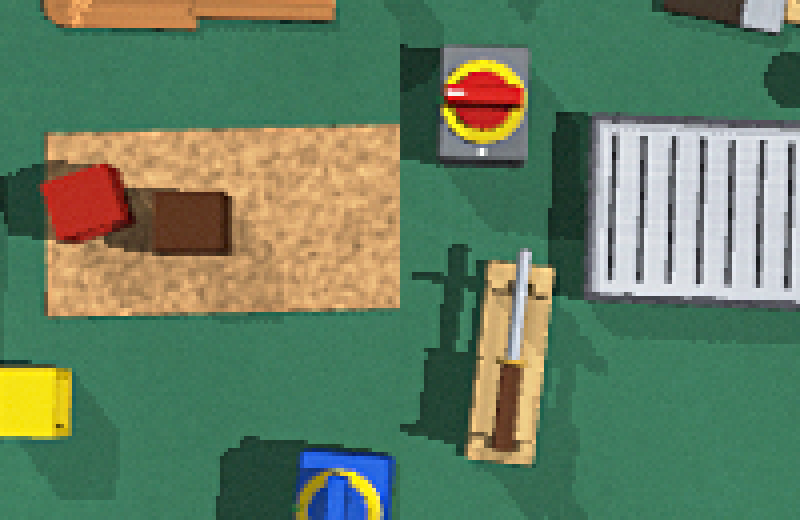

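The crop confirms it. The red-handled switch is **on**, since its white mark is at the +y side and the bar lies across the box. The dark red ring's bore is at about +18° and the brown ring's at about 0°. I'll turn the switch off first (counter-clockwise, +yaw).

Request:
{"fn": "arm_command", "kwargs": {"deltas": [{"dx":0.03,"dy":-0.04,"dz":0,"yaw":-4},{"dx":0.457,"dy":-0.614,"dz":-0.03,"yaw":-71,"jaw":1},{"dx":0.457,"dy":-0.614,"dz":-0.03,"yaw":-71},{"dx":0.457,"dy":-0.614,"dz":-0.03,"yaw":-71},{"dx":0.457,"dy":-0.614,"dz":-0.03,"yaw":-71},{"dx":0.457,"dy":-0.614,"dz":-0.03,"yaw":-71},{"dx":0.457,"dy":-0.614,"dz":-0.03,"yaw":-71},{"dx":0.457,"dy":-0.614,"dz":-0.03,"yaw":-71},{"dx":0.457,"dy":-0.614,"dz":-0.03,"yaw":-71},{"dx":0.457,"dy":-0.614,"dz":-0.03,"yaw":-71},{"dx":0.457,"dy":-0.614,"dz":-0.03,"yaw":-71},{"dx":0.457,"dy":-0.614,"dz":-0.03,"yaw":-71},{"dx":0.457,"dy":-0.614,"dz":-0.03,"yaw":-71},{"dx":0.457,"dy":-0.614,"dz":-0.03,"yaw":-71},{"dx":0.457,"dy":-0.614,"dz":-0.03,"yaw":-71},{"dx":0.457,"dy":-0.614,"dz":-0.03,"yaw":-71},{"dx":0.457,"dy":-0.614,"dz":-0.03,"yaw":-71},{"dx":0.457,"dy":-0.614,"dz":-0.03,"yaw":-71},{"dx":0.457,"dy":-0.614,"dz":-0.03,"yaw":-71},{"dx":0.457,"dy":-0.614,"dz":-0.03,"yaw":-71}]}}

```text
invalid input at $.deltas[0]: expected keys dx, dy, dz, yaw, jaw
```

All keys are needed in every row.

Request:
{"fn": "arm_command", "kwargs": {"deltas": [{"dx":0.03,"dy":-0.04,"dz":0,"yaw":-4,"jaw":1},{"dx":0.457,"dy":-0.614,"dz":-0.03,"yaw":-71,"jaw":1},{"dx":0.457,"dy":-0.614,"dz":-0.03,"yaw":-71,"jaw":1},{"dx":0.457,"dy":-0.614,"dz":-0.03,"yaw":-71,"jaw":1},{"dx":0.457,"dy":-0.614,"dz":-0.03,"yaw":-71,"jaw":1},{"dx":0.457,"dy":-0.614,"dz":-0.03,"yaw":-71,"jaw":1},{"dx":0.457,"dy":-0.614,"dz":-0.03,"yaw":-71,"jaw":1},{"dx":0.457,"dy":-0.614,"dz":-0.03,"yaw":-71,"jaw":1},{"dx":0.457,"dy":-0.614,"dz":-0.03,"yaw":-71,"jaw":1},{"dx":0.457,"dy":-0.614,"dz":-0.03,"yaw":-71,"jaw":1},{"dx":0.457,"dy":-0.614,"dz":-0.03,"yaw":-71,"jaw":1},{"dx":0.457,"dy":-0.614,"dz":-0.03,"yaw":-71,"jaw":1},{"dx":0.457,"dy":-0.614,"dz":-0.03,"yaw":-71,"jaw":1},{"dx":0.457,"dy":-0.614,"dz":-0.03,"yaw":-71,"jaw":1},{"dx":0.457,"dy":-0.614,"dz":-0.03,"yaw":-71,"jaw":1},{"dx":0.457,"dy":-0.614,"dz":-0.03,"yaw":-71,"jaw":1},{"dx":0.457,"dy":-0.614,"dz":-0.03,"yaw":-71,"jaw":1},{"dx":0.457,"dy":-0.614,"dz":-0.03,"yaw":-71,"jaw":1},{"dx":0.457,"dy":-0.614,"dz":-0.03,"yaw":-71,"jaw":1},{"dx":0.457,"dy":-0.614,"dz":-0.03,"yaw":-71,"jaw":1}]}}

```text
clock: 2.1
eef_pos: [676.7, -0.0, 201.4]
tool_rot: [-3.141, -0.001, 1.559]
force: [0.1, 0.5, 0.2]
width: 85.5
gripper_force: 0.0
```

Request:
{"fn": "arm_command", "kwargs": {"deltas": [{"dx":0,"dy":0,"dz":-0.05,"yaw":0,"jaw":1},{"dx":0,"dy":0,"dz":-0.1,"yaw":0,"jaw":1},{"dx":0,"dy":0,"dz":-0.12,"yaw":0,"jaw":1},{"dx":0,"dy":0,"dz":-0.132,"yaw":0,"jaw":1},{"dx":0,"dy":0,"dz":-0.132,"yaw":0,"jaw":1},{"dx":0,"dy":0,"dz":-0.132,"yaw":0,"jaw":0},{"dx":0,"dy":0,"dz":-0.132,"yaw":0,"jaw":0},{"dx":0,"dy":0,"dz":-0.132,"yaw":0,"jaw":0},{"dx":0,"dy":0,"dz":-0.132,"yaw":0,"jaw":0},{"dx":0,"dy":0,"dz":-0.132,"yaw":0,"jaw":0},{"dx":0,"dy":0,"dz":-0.132,"yaw":0,"jaw":0},{"dx":0,"dy":0,"dz":-0.132,"yaw":0,"jaw":0},{"dx":0,"dy":0,"dz":-0.132,"yaw":0,"jaw":0}]}}

```text
clock: 3.4
eef_pos: [679.5, -2.5, 70.5]
tool_rot: [3.137, -0.0, 1.556]
force: [5.5, 0.2, 4.0]
width: 12.9
gripper_force: 61.0
```

Request:
{"fn": "arm_command", "kwargs": {"deltas": [{"dx":0,"dy":0,"dz":0,"yaw":6,"jaw":0},{"dx":0,"dy":0,"dz":0,"yaw":12,"jaw":0},{"dx":0,"dy":0,"dz":0,"yaw":18,"jaw":0},{"dx":0,"dy":0,"dz":0,"yaw":24,"jaw":0},{"dx":0,"dy":0,"dz":0,"yaw":30,"jaw":0},{"dx":0,"dy":0,"dz":0,"yaw":36,"jaw":0},{"dx":0,"dy":0,"dz":0,"yaw":42,"jaw":0},{"dx":0,"dy":0,"dz":0,"yaw":48,"jaw":0},{"dx":0,"dy":0,"dz":0,"yaw":54,"jaw":0},{"dx":0,"dy":0,"dz":0,"yaw":60,"jaw":0},{"dx":0,"dy":0,"dz":0,"yaw":66,"jaw":0},{"dx":0,"dy":0,"dz":0,"yaw":72,"jaw":0},{"dx":0,"dy":0,"dz":0,"yaw":78,"jaw":0},{"dx":0,"dy":0,"dz":0,"yaw":84,"jaw":0},{"dx":0,"dy":0,"dz":0,"yaw":86,"jaw":0},{"dx":0,"dy":0,"dz":0,"yaw":86,"jaw":0}]}}

```text
clock: 5.0
eef_pos: [679.4, -2.6, 70.5]
tool_rot: [3.141, 0.005, 3.058]
force: [5.9, -0.1, 4.4]
width: 12.5
gripper_force: 61.1
```

Request:
{"fn": "arm_command", "kwargs": {"deltas": [{"dx":0,"dy":0,"dz":0,"yaw":0,"jaw":1},{"dx":0,"dy":0,"dz":0,"yaw":0,"jaw":1},{"dx":0,"dy":0,"dz":0,"yaw":0,"jaw":1},{"dx":0,"dy":0,"dz":0,"yaw":0,"jaw":1},{"dx":0,"dy":0,"dz":0,"yaw":0,"jaw":1},{"dx":0,"dy":0,"dz":0,"yaw":0,"jaw":1},{"dx":0,"dy":0,"dz":0.04,"yaw":0,"jaw":1},{"dx":0,"dy":0,"dz":0.08,"yaw":0,"jaw":1},{"dx":-0.03,"dy":-0.005,"dz":0.13,"yaw":0,"jaw":1},{"dx":-0.08,"dy":-0.01,"dz":0.18,"yaw":0,"jaw":1},{"dx":-0.13,"dy":-0.015,"dz":0.22,"yaw":0,"jaw":1},{"dx":-0.18,"dy":-0.02,"dz":0.22,"yaw":0,"jaw":1},{"dx":-0.22,"dy":-0.02,"dz":0.22,"yaw":0,"jaw":1},{"dx":-0.22,"dy":-0.02,"dz":0.22,"yaw":0,"jaw":1},{"dx":-0.22,"dy":-0.02,"dz":0.22,"yaw":0,"jaw":1}]}}

```text
clock: 6.5
eef_pos: [453.8, -22.9, 290.4]
tool_rot: [-3.141, -0.001, 3.057]
force: [1.2, -0.5, 0.8]
width: 85.8
gripper_force: 0.0
```

```bash
python3 - <<'E'
from h import *
s=read_state();print(s["eef_pos"],s["tool_rot"],s["qpos"])
P=camera_params("wrist");im,d=get_image("wrist");np.savez("w1.npz",im=im,d=d,**P);cv2.imwrite("pics/w1.png",im[...,::-1])
E
```

```text
[453.78555986 -22.93057467 290.40752705] [-3.14062771e+00 -7.09008930e-04  3.05688035e+00] [ 0.11267428  0.27803703 -0.15973415  1.95198113  0.0561402   0.91652439
  1.410836  ]
```

View pics/w1.png

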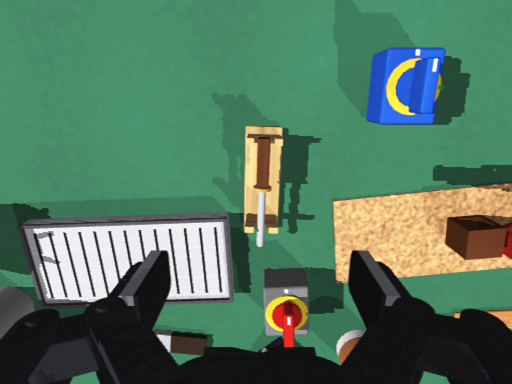

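The wrist view shows the switch bar at (288,325), along the box with its white mark towards the robot, so it is off. The rod lies in its stand, handle at (263,160) and tip at (261,243).

```bash
cat >> h.py <<'E'
def rodpose(f):
    D=np.load(f);im=D["im"];W=cloud(D["d"],D);hsv=cv2.cvtColor(im,cv2.COLOR_RGB2HSV)
    return D,im,W,hsv
E
python3 - <<'E'
from h import *
for f,(u0,u1,v0,v1) in (("w1.npz",(235,292,115,255)),("top0.npz",(258,298,188,250))):
    D,im,W,hsv=rodpose(f)
    w=W[v0:v1,u0:u1].reshape(-1,3);c=im[v0:v1,u0:u1].reshape(-1,3).astype(int)
    sat=c.max(1)-c.min(1);val=c.max(1)
    sh=(w[:,2]>42)&(w[:,2]<64)&(sat<40)&(val>110)
    ha=(w[:,2]>50)&(w[:,2]<66)&(val<120)&(c[:,0]>c[:,1]+15)
    for n,m in(("shaft",sh),("handle",ha)):
        p=w[m]; print(f,n,m.sum(),rect(p),"z",np.percentile(p[:,2],[5,50,95]).round(1),"xr",np.percentile(p[:,0],[1,99]).round(1))
    br=(sat>60)&(val>150)&(c[:,0]>c[:,1]+20)&(w[:,2]<20)
    po=(sat>60)&(val>150)&(c[:,0]>c[:,1]+20)&(w[:,2]>50)
    for n,m in(("base",br),("posts",po)): print(n,rect(w[m]),np.median(w[m][:,2]))
    a=w[ha].mean(0);b=w[sh].mean(0); print("yaw hc->sc",np.degrees(np.arctan2(b[1]-a[1],b[0]-a[0])))
E
```

```text
w1.npz shaft 377 [array([531.2, -30.1]), array([13.7, 78.1]), np.float64(85.4)] z [51.6 54.1 55.8] xr [494.1 569.1]
w1.npz handle 449 [array([481.9, -21.2]), array([ 40.2, 116.8]), np.float64(83.4)] z [53.6 58.8 60.1] xr [423.8 541.5]
base [array([493.6, -23.1]), array([ 50.3, 159.2]), np.float64(83.3)] 9.837918525367172
posts [array([462.6, -18.4]), array([ 42.8, 171.4]), np.float64(83.1)] 58.817947523638765
yaw hc->sc -6.745573850587361
top0.npz shaft 91 [array([529.9, -28.5]), array([ 9.6, 79.6]), np.float64(83.4)] z [49.1 54.6 59.9] xr [490.8 569.5]
top0.npz handle 105 [array([482.3, -18.4]), array([ 17.4, 116.3]), np.float64(89.7)] z [54.9 59.4 63.3] xr [424.3 487.7]
base [array([488. , -23.5]), array([ 48.7, 148.5]), np.float64(83.4)] 10.728225830846327
posts [array([484.5, -22.7]), array([ 41.6, 123.3]), np.float64(82.6)] 59.265771611736
yaw hc->sc -7.474693137161087
```

Request:
{"fn": "arm_command", "kwargs": {"deltas": [{"dx":0.004,"dy":0.002,"dz":-0.05,"yaw":-1.7,"jaw":1},{"dx":0.004,"dy":0.002,"dz":-0.1,"yaw":-1.7,"jaw":1},{"dx":0.004,"dy":0.002,"dz":-0.15,"yaw":-1.7,"jaw":1},{"dx":0.004,"dy":0.002,"dz":-0.19,"yaw":-1.7,"jaw":1},{"dx":0.004,"dy":0.002,"dz":-0.2,"yaw":-1.7,"jaw":1},{"dx":0.004,"dy":0.002,"dz":-0.2,"yaw":-1.7,"jaw":1},{"dx":0.004,"dy":0.002,"dz":-0.2,"yaw":-1.7,"jaw":1},{"dx":0.004,"dy":0.002,"dz":-0.2,"yaw":-1.7,"jaw":1}]}}

```text
clock: 7.35
eef_pos: [463.1, -20.4, 91.1]
tool_rot: [3.141, 0.004, 3.028]
force: [-0.5, -0.6, 0.7]
width: 85.2
gripper_force: 0.0
```

```bash
python3 -c "
from h import *
for i in range(4): s=read_state();print(s['eef_pos'],s['tool_rot'],s['qd'].round(3)); get_image('top')"
```

```text
[463.0957731  -20.43863048  91.06723157] [3.14109846 0.00398007 3.02784244] [ 0.    -0.006  0.001  0.009  0.    -0.004 -0.002]
[462.91179537 -20.46732024  91.0592519 ] [3.14113123 0.0038927  3.02772527] [ 0.001  0.    -0.001  0.009 -0.    -0.005  0.   ]
[462.66259715 -20.50252491  90.92379889] [3.14118633 0.00354378 3.02761391] [-0.003  0.005  0.001  0.006 -0.    -0.002  0.   ]
[462.36958497 -20.51407287  90.72344541] [3.14125536e+00 2.98884800e-03 3.02773295e+00] [-0.002  0.006 -0.001  0.006  0.001 -0.002 -0.001]
```

Request:
{"fn": "arm_command", "kwargs": {"deltas": [{"dx":-0.002,"dy":0,"dz":-0.03,"yaw":0,"jaw":1},{"dx":-0.002,"dy":0,"dz":-0.045,"yaw":0,"jaw":1},{"dx":-0.002,"dy":0,"dz":-0.055,"yaw":0,"jaw":1},{"dx":-0.002,"dy":0,"dz":-0.055,"yaw":0,"jaw":1},{"dx":-0.002,"dy":0,"dz":-0.055,"yaw":0,"jaw":1},{"dx":-0.002,"dy":0,"dz":-0.055,"yaw":0,"jaw":1},{"dx":-0.002,"dy":0,"dz":-0.055,"yaw":0,"jaw":0.3},{"dx":-0.002,"dy":0,"dz":-0.055,"yaw":0,"jaw":0},{"dx":-0.002,"dy":0,"dz":-0.055,"yaw":0,"jaw":0},{"dx":-0.002,"dy":0,"dz":-0.055,"yaw":0,"jaw":0},{"dx":-0.002,"dy":0,"dz":-0.055,"yaw":0,"jaw":0},{"dx":-0.002,"dy":0,"dz":-0.055,"yaw":0,"jaw":0},{"dx":-0.002,"dy":0,"dz":-0.055,"yaw":0,"jaw":0},{"dx":-0.002,"dy":0,"dz":-0.055,"yaw":0,"jaw":0}]}}

```text
clock: 8.95
eef_pos: [459.4, -20.5, 34.5]
tool_rot: [-3.142, 0.0, 3.028]
force: [-0.3, -0.4, 5.2]
width: 15.0
gripper_force: 58.7
```

```bash
python3 -c "
from h import *
s=read_state();print(s['eef_pos'],s['tool_rot'],s['width'])
im,d=get_image('top');np.savez('top1.npz',im=im,d=d,**camera_params('top'))
im,d=get_image('scene');np.savez('scene1.npz',im=im,d=d,**camera_params('scene'))
cv2.imwrite('pics/s1.png',cv2.resize(im[100:300,200:400],None,fx=3,fy=3)[...,::-1])"
```

```text
[459.38271252 -20.47128817  34.51789969] [-3.14156513e+00  2.29192936e-04  3.02796329e+00] 15.034345983585066
```

View pics/s1.png

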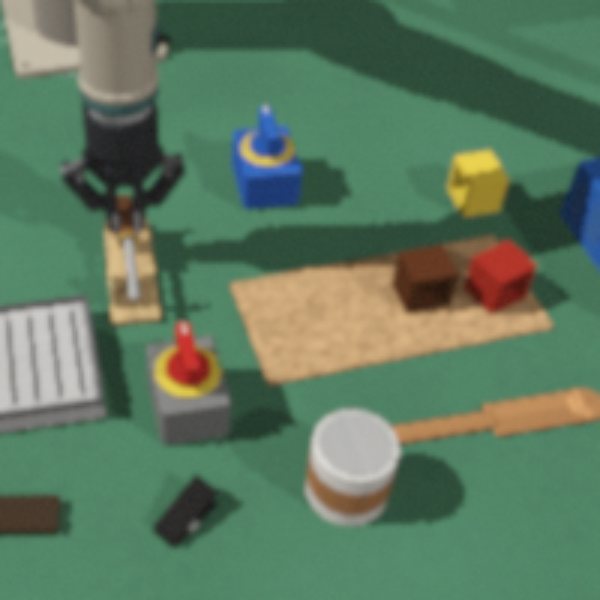

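The rod is gripped at (459.4,-20.5,34.5), yaw 3.028 (kept for the return). I'll lift it and go for the brown ring first.

Request:
{"fn": "arm_command", "kwargs": {"deltas": [{"dx":0,"dy":0,"dz":0.015,"yaw":0,"jaw":0},{"dx":0,"dy":0,"dz":0.04,"yaw":0,"jaw":0},{"dx":0,"dy":0,"dz":0.08,"yaw":0,"jaw":0},{"dx":0,"dy":0,"dz":0.12,"yaw":0,"jaw":0},{"dx":0,"dy":0.02,"dz":0.16,"yaw":0,"jaw":0},{"dx":-0.005,"dy":0.06,"dz":0.18,"yaw":2,"jaw":0},{"dx":-0.01,"dy":0.1,"dz":0.18,"yaw":4,"jaw":0},{"dx":-0.015,"dy":0.14,"dz":0.18,"yaw":6.5,"jaw":0},{"dx":-0.02,"dy":0.18,"dz":0.18,"yaw":6.5,"jaw":0},{"dx":-0.02,"dy":0.22,"dz":0.18,"yaw":6.5,"jaw":0},{"dx":-0.02,"dy":0.26,"dz":0.18,"yaw":6.5,"jaw":0},{"dx":-0.02,"dy":0.285,"dz":0.18,"yaw":6.5,"jaw":0},{"dx":-0.02,"dy":0.293,"dz":0.18,"yaw":6.5,"jaw":0},{"dx":-0.02,"dy":0.293,"dz":0.18,"yaw":6.5,"jaw":0},{"dx":-0.02,"dy":0.293,"dz":0.18,"yaw":6.5,"jaw":0},{"dx":-0.02,"dy":0.293,"dz":0.18,"yaw":6.5,"jaw":0}]}}

```text
clock: 10.65
eef_pos: [439.5, 270.3, 214.1]
tool_rot: [-3.14, -0.001, 3.139]
force: [0.1, 0.1, -0.5]
width: 15.0
gripper_force: 58.7
```

```bash
cat > look.py <<'E'
from h import *
import sys
n=sys.argv[1]; u=sys.argv[2:]
s=read_state();print("eef",s["eef_pos"].round(1),"yaw",np.degrees(s["tool_rot"][2]).round(2),"w",round(s["width"],1),"t",s["clock"])
for c in ("wrist","top"):
    P=camera_params(c);im,d=get_image(c);W=cloud(d,P);np.savez(f"{c}{n}.npz",im=im,d=d,**P);cv2.imwrite(f"pics/{c}{n}.png",im[...,::-1])
    h=cv2.cvtColor(im,cv2.COLOR_RGB2HSV).astype(int);H,S,V=h[...,0],h[...,1],h[...,2]
    R=im.astype(int)
    reg=(W[...,0]>480)&(W[...,0]<760)&(W[...,1]>190)&(W[...,1]<450)&(W[...,2]>44)&(W[...,2]<62)&(d>0)
    tr=(W[...,0]>510)&(W[...,0]<680)&(W[...,1]>-385)&(W[...,1]<-75)&(W[...,2]>60)&(W[...,2]<80)&(d>0)
    redm=((H<6)|(H>174))&(S>150)&(V>95); brm=((H<12)|(H>172))&(V<=95)
    for nm,m in(("red",redm),("brown",brm)):
        for rn,r in(("mat",reg),("tray",tr)):
            q=(m&r).astype(np.uint8);k,l,st,_=cv2.connectedComponentsWithStats(q)
            if k>1:
                i=1+st[1:,4].argmax()
                if st[i,4]>40: p=W[l==i];print(c,nm,rn,st[i,4],rect(p),"z",np.median(p[:,2]).round(1))
E
python3 look.py 2
```

```text
eef [439.5 270.3 214.1] yaw 179.83 w 15.0 t 10.65
top red mat 264 [array([605.7, 351.4]), array([44.9, 51. ]), np.float64(19.6)] z 53.7
top brown mat 119 [array([590.6, 273. ]), array([51.3, 42.4]), np.float64(89.0)] z 53.3
```

View pics/wrist2.png

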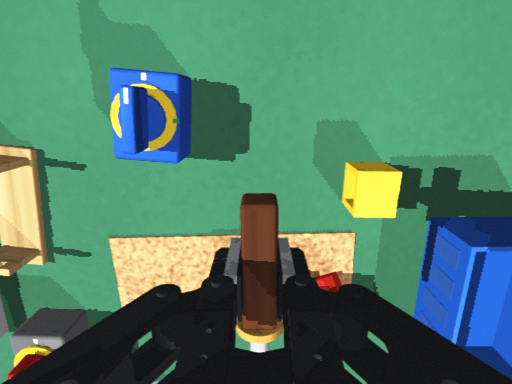

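Gripped rod is centred and level; the top view gives brown at (590.7,273.2) yaw ≈0, undisturbed. I'll descend, then insert.

Request:
{"fn": "arm_command", "kwargs": {"deltas": [{"dx":0,"dy":0.003,"dz":-0.04,"yaw":-0.3,"jaw":0},{"dx":0,"dy":0.003,"dz":-0.08,"yaw":-0.3,"jaw":0},{"dx":0,"dy":0.003,"dz":-0.12,"yaw":-0.3,"jaw":0},{"dx":0,"dy":0.003,"dz":-0.16,"yaw":-0.3,"jaw":0},{"dx":0,"dy":0.003,"dz":-0.185,"yaw":-0.3,"jaw":0},{"dx":0,"dy":0.003,"dz":-0.197,"yaw":-0.3,"jaw":0},{"dx":0,"dy":0.003,"dz":-0.201,"yaw":-0.3,"jaw":0},{"dx":0,"dy":0.003,"dz":-0.201,"yaw":-0.3,"jaw":0},{"dx":0,"dy":0.003,"dz":-0.201,"yaw":-0.3,"jaw":0},{"dx":0,"dy":0.003,"dz":-0.201,"yaw":-0.3,"jaw":0}]}}

```text
clock: 11.75
eef_pos: [440.2, 276.1, 14.6]
tool_rot: [3.14, 0.002, 3.136]
force: [0.2, -0.5, -0.0]
width: 15.0
gripper_force: 58.7
```

```bash
python3 look.py 3; python3 - <<'E'
from h import *
D=np.load("top3.npz");cv2.imwrite("pics/t3.png",cv2.resize(D["im"][150:250,120:220],None,fx=5,fy=5)[...,::-1])
E
```

```text
eef [440.2 276.1  14.6] yaw 179.67 w 15.0 t 11.75
top red mat 263 [array([605.6, 351. ]), array([44.1, 50.9]), np.float64(18.7)] z 54.0
top brown mat 73 [array([595.6, 273.2]), array([32.7, 50.5]), np.float64(0.2)] z 54.3
```

View pics/t3.png

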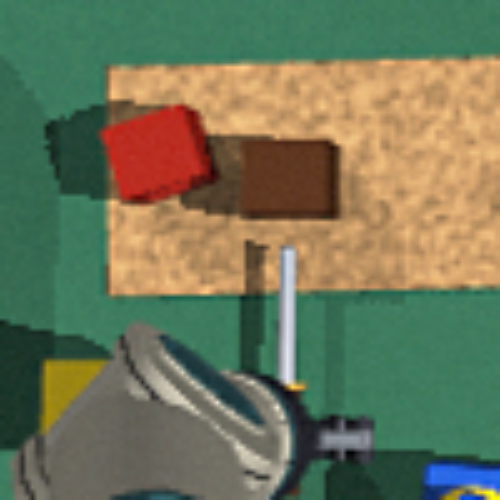

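The picture shows the shaft (at 289,320) pointing at the brown ring's centre (290,178). Insert now, then lift.

Request:
{"fn": "arm_command", "kwargs": {"deltas": [{"dx":0.01,"dy":-0.002,"dz":-0.001,"yaw":0,"jaw":0},{"dx":0.022,"dy":-0.002,"dz":-0.001,"yaw":0,"jaw":0},{"dx":0.034,"dy":-0.002,"dz":-0.001,"yaw":0,"jaw":0},{"dx":0.046,"dy":-0.002,"dz":-0.001,"yaw":0,"jaw":0},{"dx":0.058,"dy":-0.002,"dz":-0.001,"yaw":0,"jaw":0},{"dx":0.07,"dy":-0.002,"dz":-0.001,"yaw":0,"jaw":0},{"dx":0.078,"dy":-0.002,"dz":-0.001,"yaw":0,"jaw":0},{"dx":0.08,"dy":-0.002,"dz":-0.001,"yaw":0,"jaw":0},{"dx":0.08,"dy":-0.002,"dz":-0.001,"yaw":0,"jaw":0},{"dx":0.08,"dy":-0.002,"dz":-0.001,"yaw":0,"jaw":0},{"dx":0.08,"dy":-0.002,"dz":-0.001,"yaw":0,"jaw":0}]}}

```text
clock: 12.95
eef_pos: [518.5, 273.7, 12.3]
tool_rot: [-3.141, -0.001, 3.137]
force: [0.7, 0.1, 0.5]
width: 14.7
gripper_force: 58.7
```

Request:
{"fn": "arm_command", "kwargs": {"deltas": [{"dx":0,"dy":0,"dz":0.004,"yaw":0,"jaw":0},{"dx":0,"dy":0,"dz":0.008,"yaw":0,"jaw":0},{"dx":0,"dy":0,"dz":0.012,"yaw":0,"jaw":0},{"dx":0,"dy":0,"dz":0.016,"yaw":0,"jaw":0},{"dx":0,"dy":0,"dz":0.02,"yaw":0,"jaw":0},{"dx":0,"dy":0,"dz":0.025,"yaw":0,"jaw":0},{"dx":0,"dy":0,"dz":0.03,"yaw":0,"jaw":0},{"dx":0,"dy":0,"dz":0.03,"yaw":0,"jaw":0},{"dx":0,"dy":0,"dz":0.03,"yaw":0,"jaw":0},{"dx":0,"dy":0,"dz":0.03,"yaw":0,"jaw":0}]}}

```text
clock: 13.95
eef_pos: [519.1, 273.5, 42.1]
tool_rot: [-3.141, -0.0, 3.136]
force: [0.1, -0.6, -1.3]
width: 15.2
gripper_force: 58.6
```

```bash
python3 look.py 4; python3 - <<'E'
from h import *
D=np.load("top4.npz");im,_=get_image("scene");a=cv2.resize(D["im"][150:250,120:220],(400,400));b=cv2.resize(im[150:250,290:390],(400,400));cv2.imwrite("pics/c4.png",np.hstack([a,b])[...,::-1])
E
```

```text
eef [519.1 273.5  42.1] yaw 179.69 w 15.2 t 13.95
wrist red mat 72 [array([592.6, 328.3]), array([2.9, 8.2]), np.float64(0.4)] z 49.5
wrist brown mat 218 [array([483.4, 273.6]), array([ 1.1, 14.1]), np.float64(0.7)] z 57.0
top red mat 145 [array([606.4, 351.2]), array([43.5, 50. ]), np.float64(17.8)] z 53.9
```

View pics/c4.png

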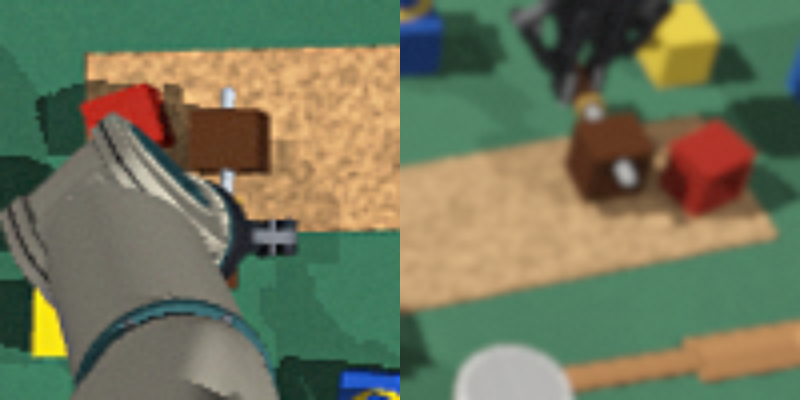

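The brown ring hangs on the shaft between tip and collar. Now carry it to the tray.

Request:
{"fn": "arm_command", "kwargs": {"deltas": [{"dx":0,"dy":0,"dz":0.008,"yaw":0,"jaw":0},{"dx":0,"dy":0,"dz":0.022,"yaw":0,"jaw":0},{"dx":0,"dy":0,"dz":0.04,"yaw":0,"jaw":0},{"dx":0,"dy":0,"dz":0.06,"yaw":0,"jaw":0},{"dx":0,"dy":0,"dz":0.08,"yaw":0,"jaw":0},{"dx":0,"dy":-0.004,"dz":0.1,"yaw":0,"jaw":0},{"dx":0,"dy":-0.012,"dz":0.115,"yaw":0,"jaw":0},{"dx":0,"dy":-0.024,"dz":0.125,"yaw":0,"jaw":0},{"dx":0,"dy":-0.04,"dz":0.13,"yaw":0,"jaw":0},{"dx":0,"dy":-0.06,"dz":0.13,"yaw":0,"jaw":0},{"dx":0,"dy":-0.082,"dz":0.13,"yaw":0,"jaw":0},{"dx":0,"dy":-0.105,"dz":0.13,"yaw":0,"jaw":0},{"dx":0,"dy":-0.13,"dz":0.13,"yaw":0,"jaw":0},{"dx":0,"dy":-0.155,"dz":0.13,"yaw":0,"jaw":0},{"dx":0,"dy":-0.18,"dz":0.13,"yaw":0,"jaw":0},{"dx":0,"dy":-0.205,"dz":0.13,"yaw":0,"jaw":0},{"dx":0,"dy":-0.23,"dz":0.13,"yaw":0,"jaw":0},{"dx":0,"dy":-0.25,"dz":0.13,"yaw":0,"jaw":0},{"dx":0,"dy":-0.265,"dz":0.13,"yaw":0,"jaw":0},{"dx":0,"dy":-0.27,"dz":0.13,"yaw":0,"jaw":0}]}}

```text
clock: 16.1
eef_pos: [518.5, 0.6, 172.0]
tool_rot: [-3.14, -0.001, 3.133]
force: [0.3, -0.3, -0.8]
width: 14.3
gripper_force: 58.6
```

Request:
{"fn": "arm_command", "kwargs": {"deltas": [{"dx":0,"dy":-0.006,"dz":0,"yaw":0,"jaw":0},{"dx":0,"dy":-0.018,"dz":0,"yaw":0,"jaw":0},{"dx":0,"dy":-0.035,"dz":0,"yaw":0,"jaw":0},{"dx":0,"dy":-0.055,"dz":0,"yaw":0,"jaw":0},{"dx":0,"dy":-0.08,"dz":0,"yaw":-0.4,"jaw":0},{"dx":0,"dy":-0.105,"dz":0,"yaw":-0.8,"jaw":0},{"dx":0,"dy":-0.13,"dz":0,"yaw":-1.2,"jaw":0},{"dx":0,"dy":-0.155,"dz":0,"yaw":-1.6,"jaw":0},{"dx":0,"dy":-0.18,"dz":0,"yaw":-2,"jaw":0},{"dx":0,"dy":-0.205,"dz":0,"yaw":-2.4,"jaw":0},{"dx":0,"dy":-0.23,"dz":0,"yaw":-2.4,"jaw":0},{"dx":0,"dy":-0.255,"dz":0,"yaw":-2.4,"jaw":0},{"dx":0,"dy":-0.275,"dz":0,"yaw":-2.4,"jaw":0},{"dx":0,"dy":-0.29,"dz":0,"yaw":-2.4,"jaw":0},{"dx":0,"dy":-0.298,"dz":0,"yaw":-2.4,"jaw":0},{"dx":0,"dy":-0.3,"dz":0,"yaw":-2.4,"jaw":0},{"dx":0,"dy":-0.3,"dz":0,"yaw":-2.4,"jaw":0},{"dx":0,"dy":-0.3,"dz":0,"yaw":-2.4,"jaw":0}]}}

```text
clock: 17.9
eef_pos: [519.6, -295.0, 172.3]
tool_rot: [3.141, -0.0, 3.096]
force: [0.9, 0.6, -1.6]
width: 14.8
gripper_force: 58.6
```

```bash
python3 look.py 5; python3 - <<'E'
from h import *
D=np.load("top5.npz");im,_=get_image("scene");a=cv2.resize(D["im"][130:230,300:400],(400,400));b=cv2.resize(im[140:270,100:230],(400,400));cv2.imwrite("pics/c5.png",np.hstack([a,b])[...,::-1])
E
```

```text
eef [ 519.6 -295.   172.3] yaw 177.39 w 14.8 t 17.9
top red mat 266 [array([605.9, 351. ]), array([44.1, 51.2]), np.float64(18.9)] z 53.8
```

View pics/c5.png

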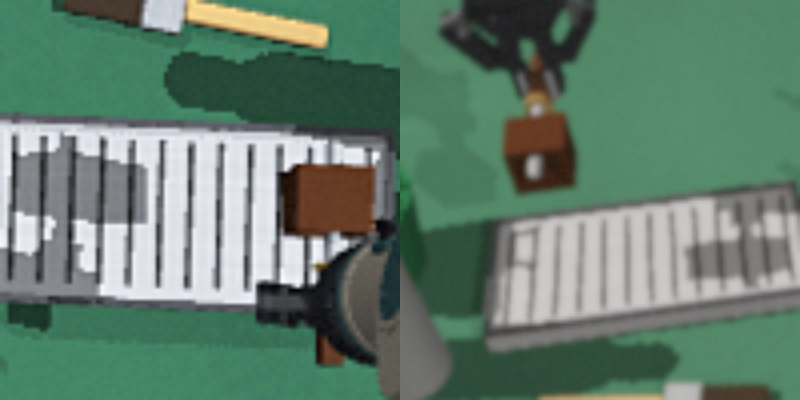

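Request:
{"fn": "arm_command", "kwargs": {"deltas": [{"dx":0.001,"dy":0,"dz":-0.01,"yaw":0,"jaw":0},{"dx":0.002,"dy":0,"dz":-0.03,"yaw":0,"jaw":0},{"dx":0.002,"dy":0,"dz":-0.055,"yaw":0,"jaw":0},{"dx":0.002,"dy":0,"dz":-0.08,"yaw":0,"jaw":0},{"dx":0.002,"dy":0,"dz":-0.1,"yaw":0,"jaw":0},{"dx":0.002,"dy":0,"dz":-0.112,"yaw":0,"jaw":0},{"dx":0.002,"dy":0,"dz":-0.118,"yaw":0,"jaw":0},{"dx":0.002,"dy":0,"dz":-0.122,"yaw":0,"jaw":0},{"dx":0.002,"dy":0,"dz":-0.126,"yaw":0,"jaw":0},{"dx":0.002,"dy":0,"dz":-0.13,"yaw":0,"jaw":0},{"dx":0.002,"dy":0,"dz":-0.134,"yaw":0,"jaw":0},{"dx":0.002,"dy":0,"dz":-0.137,"yaw":0,"jaw":0},{"dx":0.002,"dy":0,"dz":-0.137,"yaw":0,"jaw":0},{"dx":0.002,"dy":0,"dz":-0.137,"yaw":0,"jaw":0},{"dx":0.002,"dy":0,"dz":-0.137,"yaw":0,"jaw":0}]}}

```text
clock: 19.55
eef_pos: [521.5, -296.6, 35.5]
tool_rot: [-3.141, 0.0, 3.094]
force: [0.8, 0.2, -1.4]
width: 14.7
gripper_force: 58.7
```

Request:
{"fn": "arm_command", "kwargs": {"deltas": [{"dx":-0.004,"dy":0,"dz":0,"yaw":0,"jaw":0},{"dx":-0.012,"dy":0.001,"dz":0,"yaw":0,"jaw":0},{"dx":-0.022,"dy":0.001,"dz":0,"yaw":0,"jaw":0},{"dx":-0.034,"dy":0.002,"dz":0,"yaw":0,"jaw":0},{"dx":-0.046,"dy":0.002,"dz":0,"yaw":0,"jaw":0},{"dx":-0.058,"dy":0.003,"dz":0,"yaw":0,"jaw":0},{"dx":-0.07,"dy":0.003,"dz":0,"yaw":0,"jaw":0},{"dx":-0.078,"dy":0.004,"dz":0,"yaw":0,"jaw":0},{"dx":-0.08,"dy":0.004,"dz":0,"yaw":0,"jaw":0},{"dx":-0.08,"dy":0.004,"dz":0,"yaw":0,"jaw":0},{"dx":-0.08,"dy":0.004,"dz":0.03,"yaw":0,"jaw":0},{"dx":-0.08,"dy":0.004,"dz":0.08,"yaw":0,"jaw":0},{"dx":-0.08,"dy":0.004,"dz":0.12,"yaw":0,"jaw":0},{"dx":-0.08,"dy":0.004,"dz":0.12,"yaw":0,"jaw":0}]}}

```text
clock: 20.95
eef_pos: [445.6, -294.2, 160.6]
tool_rot: [-3.136, 0.011, 3.095]
force: [0.2, 0.3, -0.8]
width: 14.8
gripper_force: 58.7
```

```bash
python3 look.py 6
```

```text
eef [ 445.6 -294.2  160.6] yaw 177.31 w 14.8 t 20.95
top red mat 268 [array([563. , 380.8]), array([45.7, 51.1]), np.float64(18.0)] z 53.6
```

The red ring was knocked to (563,381). I'll check the brown ring on the tray and the red ring's new place.

```bash
python3 - <<'E'
from h import *
D=np.load("top6.npz");im=D["im"];W=cloud(D["d"],D)
m=(W[...,2]>62)&(W[...,2]<82)&(W[...,0]>510)&(W[...,0]<690)&(W[...,1]>-385)&(W[...,1]<-80)
r=im.astype(int).sum(2)<330
p=W[m&r];print(len(p),rect(p),np.percentile(p[:,2],[5,50,95]),p.mean(0))
a=cv2.resize(im[130:230,300:400],(400,400));b=cv2.resize(im[140:265,95:220],(400,400),interpolation=2);cv2.imwrite("pics/c6.png",np.hstack([a,b])[...,::-1])
E
```

```text
278 [array([ 594.1, -301. ]), array([52.2, 43.6]), np.float64(87.4)] [66.76716478 72.76042964 77.38522191] [ 593.76937311 -299.999336     72.47188777]
```

View pics/c6.png

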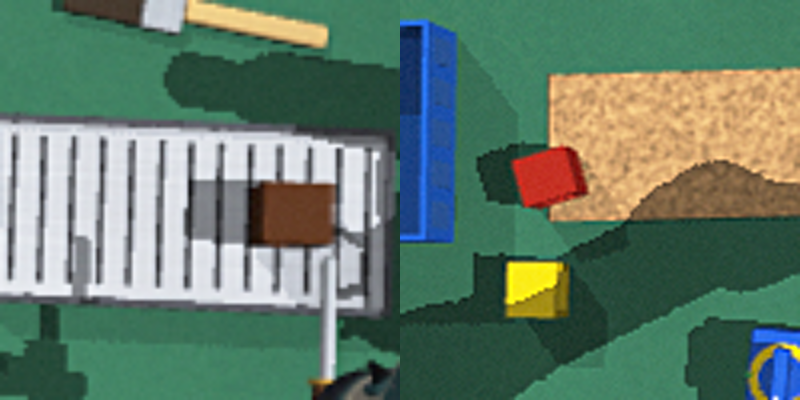

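Brown sits at (594,-300.5), flat, with its top at z 72. Red is now at (563,381), bore ≈18°, at the mat's edge. The yellow block at (459,391) blocks the robot-side approach, so I'll enter red from the far end: rod yaw ≈188° (tool yaw 8°), a 10° skew that keeps clear of the basket.

Request:
{"fn": "arm_command", "kwargs": {"deltas": [{"dx":0.01,"dy":0.02,"dz":0.02,"yaw":-4,"jaw":0},{"dx":0.025,"dy":0.055,"dz":0.04,"yaw":-12,"jaw":0},{"dx":0.04,"dy":0.09,"dz":0.06,"yaw":-20,"jaw":0},{"dx":0.055,"dy":0.13,"dz":0.06,"yaw":-28,"jaw":0},{"dx":0.07,"dy":0.17,"dz":0.06,"yaw":-36,"jaw":0},{"dx":0.085,"dy":0.21,"dz":0.06,"yaw":-44,"jaw":0},{"dx":0.1,"dy":0.25,"dz":0.06,"yaw":-52,"jaw":0},{"dx":0.115,"dy":0.29,"dz":0.06,"yaw":-60,"jaw":0},{"dx":0.13,"dy":0.33,"dz":0.06,"yaw":-68,"jaw":0},{"dx":0.145,"dy":0.37,"dz":0.06,"yaw":-76,"jaw":0},{"dx":0.16,"dy":0.41,"dz":0.06,"yaw":-84,"jaw":0},{"dx":0.175,"dy":0.45,"dz":0.06,"yaw":-92,"jaw":0},{"dx":0.19,"dy":0.49,"dz":0.06,"yaw":-100,"jaw":0},{"dx":0.205,"dy":0.53,"dz":0.06,"yaw":-108,"jaw":0},{"dx":0.22,"dy":0.57,"dz":0.06,"yaw":-116,"jaw":0},{"dx":0.235,"dy":0.61,"dz":0.06,"yaw":-124,"jaw":0},{"dx":0.25,"dy":0.65,"dz":0.06,"yaw":-132,"jaw":0},{"dx":0.264,"dy":0.68,"dz":0.06,"yaw":-140,"jaw":0},{"dx":0.267,"dy":0.695,"dz":0.06,"yaw":-148,"jaw":0},{"dx":0.267,"dy":0.695,"dz":0.06,"yaw":-156,"jaw":0}]}}

```text
clock: 23.05
eef_pos: [706.6, 406.6, 210.5]
tool_rot: [-3.141, 0.004, 0.371]
force: [-0.7, 0.2, -0.5]
width: 15.0
gripper_force: 58.7
```

```bash
python3 -c "
from cell import *;s=read_state();print(s['eef_pos'],s['tool_rot'],s['qpos'])"
```

```text
[706.56116865 406.63653224 210.52216647] [-3.14126371  0.00391562  0.37055507] [-0.72170202  0.96937979  0.45832776  0.93232153 -0.38727772  1.31525197
 -1.54546325]
```

Request:
{"fn": "arm_command", "kwargs": {"deltas": [{"dx":0,"dy":0,"dz":0,"yaw":-7,"jaw":0},{"dx":0,"dy":-0.003,"dz":-0.03,"yaw":-13,"jaw":0},{"dx":0,"dy":-0.003,"dz":-0.06,"yaw":-13,"jaw":0},{"dx":0,"dy":-0.003,"dz":-0.09,"yaw":-13,"jaw":0},{"dx":0,"dy":-0.003,"dz":-0.11,"yaw":-13,"jaw":0},{"dx":0,"dy":-0.003,"dz":-0.11,"yaw":-13,"jaw":0},{"dx":0,"dy":-0.003,"dz":-0.11,"yaw":-13,"jaw":0},{"dx":0,"dy":-0.003,"dz":-0.11,"yaw":-13,"jaw":0}]}}

```text
clock: 23.85
eef_pos: [709.1, 399.9, 106.4]
tool_rot: [3.142, -0.002, 0.145]
force: [0.3, -0.4, -1.3]
width: 14.7
gripper_force: 58.7
```

```bash
python3 look.py 7;python3 - <<'E'
from h import *
D=np.load("top7.npz");im=D["im"]
cv2.imwrite("pics/c7.png",np.hstack([cv2.resize(im[90:240,90:240],(400,400)),cv2.resize(np.load("wrist7.npz")["im"],(533,400))[:,66:466]])[...,::-1])
E
```

```text
eef [709.1 399.9 106.4] yaw 8.31 w 14.7 t 23.85
top red mat 270 [array([562.5, 380.9]), array([44.7, 51. ]), np.float64(17.1)] z 54.2
top brown tray 173 [array([ 594.4, -301.4]), array([51.7, 43.5]), np.float64(87.6)] z 72.3
```

View pics/c7.png

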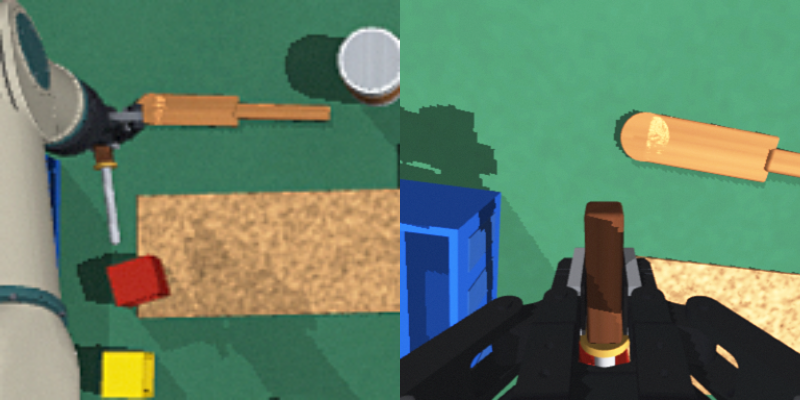

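Request:
{"fn": "arm_command", "kwargs": {"deltas": [{"dx":0,"dy":0.001,"dz":-0.02,"yaw":0,"jaw":0},{"dx":0,"dy":0.002,"dz":-0.045,"yaw":0,"jaw":0},{"dx":0,"dy":0.002,"dz":-0.07,"yaw":0,"jaw":0},{"dx":0,"dy":0.002,"dz":-0.085,"yaw":0,"jaw":0},{"dx":0,"dy":0.002,"dz":-0.093,"yaw":0,"jaw":0},{"dx":0,"dy":0.002,"dz":-0.093,"yaw":0,"jaw":0},{"dx":0,"dy":0.002,"dz":-0.093,"yaw":0,"jaw":0},{"dx":0,"dy":0.002,"dz":-0.093,"yaw":0,"jaw":0},{"dx":0,"dy":0.002,"dz":-0.093,"yaw":0,"jaw":0}]}}

```text
clock: 24.85
eef_pos: [709.1, 402.0, 13.8]
tool_rot: [-3.141, -0.002, 0.145]
force: [-0.0, -0.5, -1.2]
width: 15.0
gripper_force: 58.7
```

```bash
python3 look.py 8
```

```text
eef [709.1 402.   13.8] yaw 8.29 w 15.0 t 24.85
top red mat 263 [array([562.4, 381.2]), array([44.8, 52.4]), np.float64(18.0)] z 53.4
top brown tray 188 [array([ 595.1, -300.8]), array([44. , 51.6]), np.float64(0.0)] z 72.5
```

Request:
{"fn": "arm_command", "kwargs": {"deltas": [{"dx":-0.01,"dy":-0.0015,"dz":0,"yaw":0,"jaw":0},{"dx":-0.022,"dy":-0.003,"dz":0,"yaw":0,"jaw":0},{"dx":-0.034,"dy":-0.005,"dz":0,"yaw":0,"jaw":0},{"dx":-0.046,"dy":-0.007,"dz":0,"yaw":0,"jaw":0},{"dx":-0.058,"dy":-0.0085,"dz":0,"yaw":0,"jaw":0},{"dx":-0.068,"dy":-0.01,"dz":0,"yaw":0,"jaw":0},{"dx":-0.075,"dy":-0.011,"dz":0,"yaw":0,"jaw":0},{"dx":-0.077,"dy":-0.011,"dz":0,"yaw":0,"jaw":0},{"dx":-0.077,"dy":-0.011,"dz":0,"yaw":0,"jaw":0},{"dx":-0.077,"dy":-0.011,"dz":0,"yaw":0,"jaw":0}]}}

```text
clock: 25.95
eef_pos: [632.0, 390.5, 12.5]
tool_rot: [3.142, -0.001, 0.144]
force: [-0.1, 0.3, 0.4]
width: 14.8
gripper_force: 58.7
```

Request:
{"fn": "arm_command", "kwargs": {"deltas": [{"dx":0,"dy":0,"dz":0.004,"yaw":0,"jaw":0},{"dx":0,"dy":0,"dz":0.008,"yaw":0,"jaw":0},{"dx":0,"dy":0,"dz":0.012,"yaw":0,"jaw":0},{"dx":0,"dy":0,"dz":0.016,"yaw":0,"jaw":0},{"dx":0,"dy":0,"dz":0.02,"yaw":0,"jaw":0},{"dx":0,"dy":0,"dz":0.025,"yaw":0,"jaw":0},{"dx":0,"dy":0,"dz":0.03,"yaw":0,"jaw":0},{"dx":0,"dy":0,"dz":0.04,"yaw":0,"jaw":0},{"dx":0,"dy":0,"dz":0.055,"yaw":0,"jaw":0},{"dx":0,"dy":0,"dz":0.07,"yaw":0,"jaw":0},{"dx":0,"dy":0,"dz":0.07,"yaw":0,"jaw":0},{"dx":0,"dy":0,"dz":0.07,"yaw":0,"jaw":0}]}}

```text
clock: 27.15
eef_pos: [631.6, 390.8, 83.3]
tool_rot: [-3.141, -0.001, 0.145]
force: [0.2, -0.4, -1.1]
width: 14.7
gripper_force: 58.6
```

```bash
python3 look.py 9;python3 - <<'E'
from h import *
D=np.load("top9.npz");im=D["im"];b,_=get_image("scene");W=cloud(D["d"],D)
h=cv2.cvtColor(im,cv2.COLOR_RGB2HSV);m=((h[...,0]<6)|(h[...,0]>174))&(h[...,1]>150)&(W[...,2]>80)&(W[...,1]>300);p=W[m]
print(rect(p),np.median(p[:,2]))
cv2.imwrite("pics/c9.png",np.hstack([cv2.resize(im[120:230,100:210],(400,400)),cv2.resize(b[130:230,320:420],(400,400))])[...,::-1])
E
```

```text
eef [631.6 390.8  83.3] yaw 8.29 w 14.7 t 27.15
top brown tray 155 [array([ 594.9, -301.1]), array([50.7, 43.7]), np.float64(89.7)] z 72.3
[array([562.2, 380.1]), array([45.4, 55.4]), np.float64(17.5)] 109.66441153225026
```

View pics/c9.png

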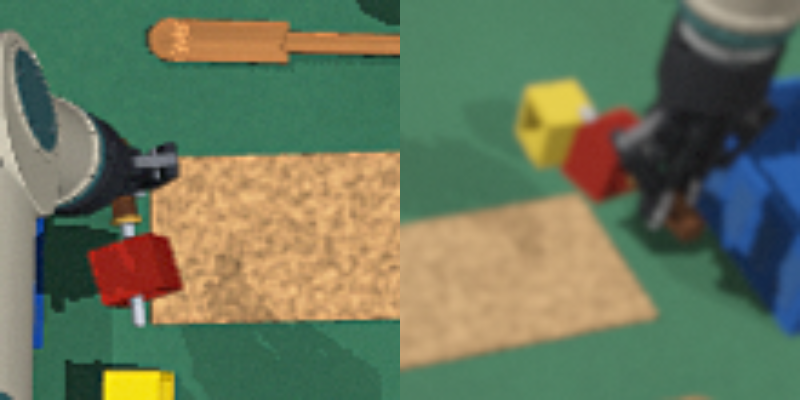

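Red hangs 70 mm ahead on the shaft. I'll carry it to the tray and set it down from the far side, about 110 mm from brown.

Request:
{"fn": "arm_command", "kwargs": {"deltas": [{"dx":0,"dy":0,"dz":0.008,"yaw":0,"jaw":0},{"dx":0,"dy":0,"dz":0.022,"yaw":0,"jaw":0},{"dx":0,"dy":0,"dz":0.04,"yaw":0,"jaw":0},{"dx":0,"dy":0,"dz":0.06,"yaw":0,"jaw":0},{"dx":0,"dy":-0.004,"dz":0.08,"yaw":0,"jaw":0},{"dx":0,"dy":-0.012,"dz":0.095,"yaw":0,"jaw":0},{"dx":0,"dy":-0.024,"dz":0.1,"yaw":0,"jaw":0},{"dx":0.001,"dy":-0.04,"dz":0.1,"yaw":0,"jaw":0},{"dx":0.002,"dy":-0.06,"dz":0.1,"yaw":0,"jaw":0},{"dx":0.004,"dy":-0.082,"dz":0.1,"yaw":-0.5,"jaw":0},{"dx":0.006,"dy":-0.105,"dz":0.1,"yaw":-1,"jaw":0},{"dx":0.008,"dy":-0.13,"dz":0.1,"yaw":-2,"jaw":0},{"dx":0.01,"dy":-0.155,"dz":0.1,"yaw":-3,"jaw":0},{"dx":0.012,"dy":-0.18,"dz":0.1,"yaw":-4,"jaw":0},{"dx":0.014,"dy":-0.205,"dz":0.1,"yaw":-5,"jaw":0},{"dx":0.016,"dy":-0.23,"dz":0.1,"yaw":-6,"jaw":0},{"dx":0.018,"dy":-0.25,"dz":0.1,"yaw":-6.5,"jaw":0},{"dx":0.019,"dy":-0.265,"dz":0.1,"yaw":-7,"jaw":0},{"dx":0.02,"dy":-0.275,"dz":0.1,"yaw":-7,"jaw":0},{"dx":0.02,"dy":-0.28,"dz":0.1,"yaw":-7,"jaw":0}]}}

```text
clock: 29.3
eef_pos: [651.5, 109.6, 182.3]
tool_rot: [-3.142, -0.0, 0.022]
force: [-0.5, 1.0, -1.7]
width: 15.0
gripper_force: 58.6
```

Request:
{"fn": "arm_command", "kwargs": {"deltas": [{"dx":0,"dy":-0.006,"dz":0,"yaw":0,"jaw":0},{"dx":0.001,"dy":-0.018,"dz":0,"yaw":0,"jaw":0},{"dx":0.002,"dy":-0.035,"dz":0,"yaw":-0.5,"jaw":0},{"dx":0.003,"dy":-0.055,"dz":0,"yaw":-1,"jaw":0},{"dx":0.005,"dy":-0.08,"dz":0,"yaw":-2,"jaw":0},{"dx":0.007,"dy":-0.105,"dz":0,"yaw":-3,"jaw":0},{"dx":0.009,"dy":-0.13,"dz":0,"yaw":-4,"jaw":0},{"dx":0.011,"dy":-0.155,"dz":0,"yaw":-5,"jaw":0},{"dx":0.013,"dy":-0.18,"dz":0,"yaw":-6,"jaw":0},{"dx":0.014,"dy":-0.205,"dz":0,"yaw":-6,"jaw":0},{"dx":0.015,"dy":-0.23,"dz":0,"yaw":-6,"jaw":0},{"dx":0.016,"dy":-0.255,"dz":0,"yaw":-6,"jaw":0},{"dx":0.017,"dy":-0.275,"dz":0,"yaw":-6,"jaw":0},{"dx":0.017,"dy":-0.29,"dz":0,"yaw":-6,"jaw":0},{"dx":0.017,"dy":-0.301,"dz":0,"yaw":-6,"jaw":0},{"dx":0.017,"dy":-0.307,"dz":0,"yaw":-6,"jaw":0},{"dx":0.017,"dy":-0.307,"dz":0,"yaw":-6,"jaw":0},{"dx":0.017,"dy":-0.307,"dz":0,"yaw":-6,"jaw":0}]}}

```text
clock: 31.1
eef_pos: [668.5, -195.3, 182.2]
tool_rot: [-3.141, 0.0, -0.081]
force: [0.4, 0.7, -1.6]
width: 15.2
gripper_force: 58.6
```

```bash
python3 look.py 10;python3 - <<'E'
from h import *
D=np.load("top10.npz");im=D["im"];W=cloud(D["d"],D)
h=cv2.cvtColor(im,cv2.COLOR_RGB2HSV);m=((h[...,0]<6)|(h[...,0]>174))&(h[...,1]>150)&(W[...,2]>120)&(W[...,1]<-80);p=W[m]
print(rect(p),np.median(p[:,2]))
E
```

```text
eef [ 668.5 -195.3  182.2] yaw -4.65 w 15.2 t 31.1
wrist brown tray 650 [array([ 595.5, -299.7]), array([49.6, 44.3]), np.float64(88.0)] z 71.0
[array([ 668.9, -434.3]), array([23.,  0.]), np.float64(170.9)] 205.4796425886724
```

```bash
python3 - <<'E'
from h import *
im,d=get_image("scene");W=cloud(d,camera_params("scene"));h=cv2.cvtColor(im,cv2.COLOR_RGB2HSV)
m=((h[...,0]<7)|(h[...,0]>173))&(h[...,1]>140)&(W[...,1]<-120)&(W[...,1]>-280)&(d>0)
p=W[m];print(len(p),p.min(0).round(),p.max(0).round(),p.mean(0).round(1)) if len(p) else print("none")
E
```

```text
37 [ 588. -206.  166.] [ 684. -160.  280.] [ 633.5 -171.3  217.6]
```

Request:
{"fn": "arm_command", "kwargs": {"deltas": [{"dx":0,"dy":0,"dz":-0.01,"yaw":0,"jaw":0},{"dx":0,"dy":0,"dz":-0.03,"yaw":0,"jaw":0},{"dx":0,"dy":0,"dz":-0.055,"yaw":0,"jaw":0},{"dx":0,"dy":0,"dz":-0.08,"yaw":0,"jaw":0},{"dx":0,"dy":0,"dz":-0.102,"yaw":0,"jaw":0},{"dx":0,"dy":0,"dz":-0.118,"yaw":0,"jaw":0},{"dx":0,"dy":0,"dz":-0.126,"yaw":0,"jaw":0},{"dx":0,"dy":0,"dz":-0.131,"yaw":0,"jaw":0},{"dx":0,"dy":0,"dz":-0.135,"yaw":0,"jaw":0},{"dx":0,"dy":0,"dz":-0.139,"yaw":0,"jaw":0},{"dx":0,"dy":0,"dz":-0.143,"yaw":0,"jaw":0},{"dx":0,"dy":0,"dz":-0.146,"yaw":0,"jaw":0},{"dx":0,"dy":0,"dz":-0.146,"yaw":0,"jaw":0},{"dx":0,"dy":0,"dz":-0.146,"yaw":0,"jaw":0},{"dx":0,"dy":0,"dz":-0.146,"yaw":0,"jaw":0}]}}

```text
clock: 32.75
eef_pos: [668.5, -196.5, 36.6]
tool_rot: [3.141, -0.001, -0.082]
force: [0.2, -0.2, -0.0]
width: 15.1
gripper_force: 58.7
```

Request:
{"fn": "arm_command", "kwargs": {"deltas": [{"dx":0.004,"dy":0,"dz":0,"yaw":0,"jaw":0},{"dx":0.012,"dy":-0.001,"dz":0,"yaw":0,"jaw":0},{"dx":0.022,"dy":-0.002,"dz":0,"yaw":0,"jaw":0},{"dx":0.034,"dy":-0.003,"dz":0,"yaw":0,"jaw":0},{"dx":0.046,"dy":-0.004,"dz":0,"yaw":0,"jaw":0},{"dx":0.058,"dy":-0.005,"dz":0,"yaw":0,"jaw":0},{"dx":0.07,"dy":-0.006,"dz":0,"yaw":0,"jaw":0},{"dx":0.08,"dy":-0.007,"dz":0,"yaw":0,"jaw":0},{"dx":0.084,"dy":-0.007,"dz":0,"yaw":0,"jaw":0},{"dx":0.084,"dy":-0.007,"dz":0,"yaw":0,"jaw":0},{"dx":0.084,"dy":-0.007,"dz":0,"yaw":0,"jaw":0},{"dx":0.084,"dy":-0.007,"dz":0.03,"yaw":0,"jaw":0},{"dx":0.084,"dy":-0.007,"dz":0.08,"yaw":0,"jaw":0},{"dx":0.084,"dy":-0.007,"dz":0.13,"yaw":0,"jaw":0},{"dx":0.084,"dy":-0.007,"dz":0.16,"yaw":0,"jaw":0},{"dx":0.084,"dy":-0.007,"dz":0.16,"yaw":0,"jaw":0}]}}

```text
clock: 34.35
eef_pos: [754.8, -205.2, 203.5]
tool_rot: [3.139, -0.01, -0.082]
force: [0.6, -0.3, -0.2]
width: 15.0
gripper_force: 58.7
```

```bash
python3 look.py 11
```

```text
eef [ 754.8 -205.2  203.5] yaw -4.71 w 15.0 t 34.35
wrist red tray 71 [array([ 584.6, -169.4]), array([21.5,  9.8]), np.float64(36.9)] z 71.6
top brown tray 122 [array([ 593.4, -305.7]), array([42.9, 43. ]), np.float64(86.2)] z 72.6
```

Request:
{"fn": "arm_command", "kwargs": {"deltas": [{"dx":-0.01,"dy":0.006,"dz":0,"yaw":4,"jaw":0},{"dx":-0.025,"dy":0.015,"dz":0,"yaw":12,"jaw":0},{"dx":-0.04,"dy":0.025,"dz":0,"yaw":20,"jaw":0},{"dx":-0.055,"dy":0.035,"dz":0,"yaw":28,"jaw":0},{"dx":-0.07,"dy":0.045,"dz":0,"yaw":36,"jaw":0},{"dx":-0.085,"dy":0.055,"dz":0,"yaw":44,"jaw":0},{"dx":-0.1,"dy":0.065,"dz":0,"yaw":52,"jaw":0},{"dx":-0.115,"dy":0.075,"dz":0,"yaw":60,"jaw":0},{"dx":-0.13,"dy":0.085,"dz":0,"yaw":68,"jaw":0},{"dx":-0.145,"dy":0.095,"dz":0,"yaw":76,"jaw":0},{"dx":-0.16,"dy":0.105,"dz":0,"yaw":84,"jaw":0},{"dx":-0.175,"dy":0.115,"dz":0,"yaw":92,"jaw":0},{"dx":-0.19,"dy":0.125,"dz":0,"yaw":100,"jaw":0},{"dx":-0.205,"dy":0.135,"dz":0,"yaw":108,"jaw":0},{"dx":-0.22,"dy":0.145,"dz":0,"yaw":116,"jaw":0},{"dx":-0.235,"dy":0.155,"dz":0,"yaw":124,"jaw":0},{"dx":-0.25,"dy":0.165,"dz":0,"yaw":132,"jaw":0},{"dx":-0.265,"dy":0.17,"dz":0,"yaw":140,"jaw":0},{"dx":-0.28,"dy":0.178,"dz":0,"yaw":148,"jaw":0},{"dx":-0.29,"dy":0.183,"dz":0,"yaw":152,"jaw":0}]}}

```text
clock: 36.45
eef_pos: [459.1, -19.7, 194.7]
tool_rot: [-3.139, -0.005, 2.576]
force: [0.7, -0.8, -0.1]
width: 14.5
gripper_force: 58.7
```

Request:
{"fn": "arm_command", "kwargs": {"deltas": [{"dx":-0.003,"dy":0.001,"dz":0,"yaw":7,"jaw":0},{"dx":-0.005,"dy":0.001,"dz":-0.02,"yaw":14,"jaw":0},{"dx":-0.005,"dy":0.001,"dz":-0.05,"yaw":21,"jaw":0},{"dx":-0.005,"dy":0.001,"dz":-0.07,"yaw":26,"jaw":0},{"dx":-0.005,"dy":0.001,"dz":-0.08,"yaw":26,"jaw":0},{"dx":-0.005,"dy":0.001,"dz":-0.08,"yaw":26,"jaw":0},{"dx":-0.005,"dy":0.001,"dz":-0.08,"yaw":26,"jaw":0},{"dx":-0.005,"dy":0.001,"dz":-0.08,"yaw":26,"jaw":0}]}}

```text
clock: 37.25
eef_pos: [457.8, -19.3, 117.0]
tool_rot: [3.142, 0.001, 3.024]
force: [0.5, -0.4, -0.6]
width: 15.3
gripper_force: 58.7
```

```bash
python3 look.py 12;python3 - <<'E'
from h import *
s=read_state();print(s["qpos"].round(2))
D=np.load("top12.npz");im=D["im"];W=cloud(D["d"],D)
# rod shaft: greyish, z between 120 and 160 near expected
c=im.astype(int);g=(c.max(2)-c.min(2)<45)&(c.max(2)>110)&(W[...,2]>105)&(W[...,2]<165)&(W[...,0]>490)&(W[...,0]<580)&(abs(W[...,1]+25)<40)
p=W[g];print(len(p));print(rect(p) if len(p)>10 else 0, np.median(p[:,2]) if len(p) else 0)
m=(W[...,2]>64)&(W[...,2]<80)&(W[...,0]>530)&(W[...,0]<665)&(W[...,1]<-90)&(W[...,1]>-250);p=W[m];print("red tray",len(p),rect(p),np.median(p[:,2]))
cv2.imwrite("pics/c12.png",np.hstack([cv2.resize(im[130:260,240:400],(400,325)),cv2.resize(np.load("wrist12.npz")["im"],(400,325))])[...,::-1])
E
```

```text
eef [457.8 -19.3 117. ] yaw 173.25 w 15.3 t 37.25
top red tray 257 [array([ 599.2, -190.4]), array([43.9, 48.2]), np.float64(4.3)] z 72.4
[ 0.16  0.56 -0.26  2.14  0.31  0.47  1.12]
78
[array([537.6, -29.4]), array([ 9.8, 59.3]), np.float64(83.2)] 136.74098447422546
red tray 270 [array([ 599.5, -191.7]), array([44.4, 50.8]), np.float64(4.3)] 72.43728517561169
```

View pics/c12.png

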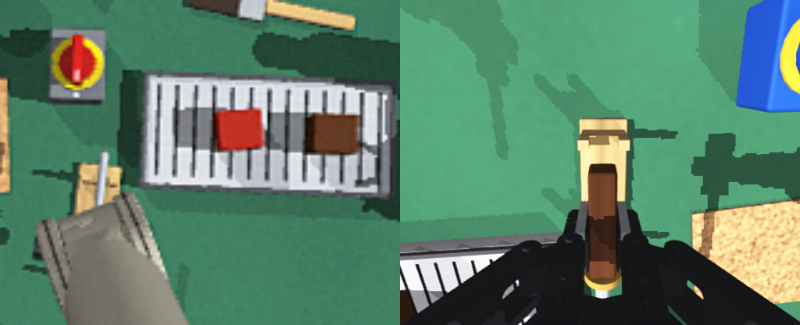

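The view shows both rings flat on the tray, well apart: red (240,130) and brown (335,133). The switch is off, and the rod is lined up over its stand. Lower it.

Request:
{"fn": "arm_command", "kwargs": {"deltas": [{"dx":0.0015,"dy":-0.001,"dz":-0.02,"yaw":0.2,"jaw":0},{"dx":0.0015,"dy":-0.001,"dz":-0.04,"yaw":0.2,"jaw":0},{"dx":0.0015,"dy":-0.001,"dz":-0.05,"yaw":0.2,"jaw":0},{"dx":0.0015,"dy":-0.001,"dz":-0.058,"yaw":0.2,"jaw":0},{"dx":0.0015,"dy":-0.001,"dz":-0.064,"yaw":0.2,"jaw":0},{"dx":0.0015,"dy":-0.001,"dz":-0.07,"yaw":0.2,"jaw":0},{"dx":0.0015,"dy":-0.001,"dz":-0.075,"yaw":0.2,"jaw":0},{"dx":0.0015,"dy":-0.001,"dz":-0.079,"yaw":0.2,"jaw":0},{"dx":0.0015,"dy":-0.001,"dz":-0.081,"yaw":0.2,"jaw":0},{"dx":0.0015,"dy":-0.001,"dz":-0.081,"yaw":0.2,"jaw":0},{"dx":0.0015,"dy":-0.001,"dz":-0.081,"yaw":0.2,"jaw":0},{"dx":0.0015,"dy":-0.001,"dz":-0.081,"yaw":0.2,"jaw":0}]}}

```text
clock: 38.55
eef_pos: [459.0, -20.5, 35.5]
tool_rot: [3.142, 0.0, 3.028]
force: [-0.6, -0.1, -0.8]
width: 15.0
gripper_force: 58.7
```

Request:
{"fn": "arm_command", "kwargs": {"deltas": [{"dx":0,"dy":0,"dz":-0.001,"yaw":0,"jaw":0},{"dx":0,"dy":0,"dz":-0.001,"yaw":0,"jaw":0.3},{"dx":0,"dy":0,"dz":-0.001,"yaw":0,"jaw":0.6},{"dx":0,"dy":0,"dz":-0.001,"yaw":0,"jaw":1},{"dx":0,"dy":0,"dz":-0.001,"yaw":0,"jaw":1},{"dx":0,"dy":0,"dz":-0.001,"yaw":0,"jaw":1},{"dx":0,"dy":0,"dz":-0.001,"yaw":0,"jaw":1},{"dx":0,"dy":0,"dz":-0.001,"yaw":0,"jaw":1},{"dx":0,"dy":0,"dz":0.02,"yaw":0,"jaw":1},{"dx":0,"dy":0,"dz":0.06,"yaw":0,"jaw":1},{"dx":0,"dy":0,"dz":0.11,"yaw":0,"jaw":1},{"dx":0,"dy":0,"dz":0.16,"yaw":0,"jaw":1},{"dx":0,"dy":0,"dz":0.2,"yaw":0,"jaw":1},{"dx":0,"dy":0,"dz":0.2,"yaw":0,"jaw":1},{"dx":0,"dy":0,"dz":0.2,"yaw":0,"jaw":1}]}}

```text
clock: 40.05
eef_pos: [459.0, -20.8, 236.1]
tool_rot: [-3.141, 0.002, 3.027]
force: [0.3, -0.7, 0.2]
width: 85.4
gripper_force: 0.0
```

```bash
python3 look.py 13;python3 - <<'E'
from h import *
D=np.load("wrist13.npz");W=cloud(D["d"],D);im=D["im"].astype(int)
near=(W[...,0]>410)&(W[...,0]<590)&(abs(W[...,1]+22)<45)
sh=near&(im.max(2)-im.min(2)<40)&(im.max(2)>110)&(W[...,2]>42)&(W[...,2]<64)
ha=near&(W[...,2]>50)&(W[...,2]<66)&(im.max(2)<120)&(im[...,0]>im[...,1]+15)
for m in(sh,ha): p=W[m];print(len(p),rect(p),np.percentile(p[:,2],[5,50,95]).round(1),np.percentile(p[:,0],[1,99]).round(1))
a=W[ha].mean(0);b=W[sh].mean(0);print(np.degrees(np.arctan2(b[1]-a[1],b[0]-a[0])))
E
```

```text
eef [459.  -20.8 236.1] yaw 173.46 w 85.4 t 40.05
wrist brown tray 363 [array([ 580.1, -291.3]), array([62.4, 31.5]), np.float64(52.1)] z 67.5
top red tray 259 [array([ 598.8, -190.8]), array([43.8, 48.7]), np.float64(3.2)] z 72.8
509 [array([533.2, -20.2]), array([30.6, 77.8]), np.float64(79.3)] [51.1 54.1 55.6] [493.8 568.6]
512 [array([481.8, -21.5]), array([ 40.9, 117.2]), np.float64(83.1)] [53.  58.6 59.9] [423.3 541.5]
-5.9475398191466455
```

The rod lies where it was before (same extents and heights). Now the switch goes on.

Request:
{"fn": "arm_command", "kwargs": {"deltas": [{"dx":0.03,"dy":0.002,"dz":0,"yaw":1.7,"jaw":1},{"dx":0.08,"dy":0.008,"dz":0,"yaw":1.7,"jaw":1},{"dx":0.13,"dy":0.013,"dz":0,"yaw":1.7,"jaw":1},{"dx":0.18,"dy":0.018,"dz":0,"yaw":1.7,"jaw":1},{"dx":0.21,"dy":0.018,"dz":0,"yaw":1.7,"jaw":1},{"dx":0.2205,"dy":0.018,"dz":0,"yaw":1.7,"jaw":1},{"dx":0.2205,"dy":0.018,"dz":-0.02,"yaw":1.7,"jaw":1},{"dx":0.2205,"dy":0.018,"dz":-0.06,"yaw":1.7,"jaw":1},{"dx":0.2205,"dy":0.018,"dz":-0.1,"yaw":1.7,"jaw":1},{"dx":0.2205,"dy":0.018,"dz":-0.14,"yaw":1.7,"jaw":1},{"dx":0.2205,"dy":0.018,"dz":-0.16,"yaw":1.7,"jaw":1},{"dx":0.2205,"dy":0.018,"dz":-0.166,"yaw":1.7,"jaw":1},{"dx":0.2205,"dy":0.018,"dz":-0.166,"yaw":1.7,"jaw":1},{"dx":0.2205,"dy":0.018,"dz":-0.166,"yaw":1.7,"jaw":1}]}}

```text
clock: 41.55
eef_pos: [679.9, -2.2, 69.9]
tool_rot: [3.141, 0.001, 3.058]
force: [0.3, 0.7, -0.0]
width: 85.7
gripper_force: 0.0
```

Request:
{"fn": "arm_command", "kwargs": {"deltas": [{"dx":0,"dy":0,"dz":0,"yaw":0,"jaw":0.4},{"dx":0,"dy":0,"dz":0,"yaw":0,"jaw":0},{"dx":0,"dy":0,"dz":0,"yaw":0,"jaw":0},{"dx":0,"dy":0,"dz":0,"yaw":0,"jaw":0},{"dx":0,"dy":0,"dz":0,"yaw":0,"jaw":0},{"dx":0,"dy":0,"dz":0,"yaw":0,"jaw":0},{"dx":0,"dy":0,"dz":0,"yaw":0,"jaw":0},{"dx":0,"dy":0,"dz":0,"yaw":0,"jaw":0}]}}

```text
clock: 42.35
eef_pos: [679.6, -2.5, 69.8]
tool_rot: [-3.141, 0.001, 3.058]
force: [0.2, -1.1, 5.5]
width: 13.1
gripper_force: 59.9
```

Request:
{"fn": "arm_command", "kwargs": {"deltas": [{"dx":0,"dy":0,"dz":0,"yaw":-6,"jaw":0},{"dx":0,"dy":0,"dz":0,"yaw":-12,"jaw":0},{"dx":0,"dy":0,"dz":0,"yaw":-18,"jaw":0},{"dx":0,"dy":0,"dz":0,"yaw":-24,"jaw":0},{"dx":0,"dy":0,"dz":0,"yaw":-30,"jaw":0},{"dx":0,"dy":0,"dz":0,"yaw":-36,"jaw":0},{"dx":0,"dy":0,"dz":0,"yaw":-42,"jaw":0},{"dx":0,"dy":0,"dz":0,"yaw":-48,"jaw":0},{"dx":0,"dy":0,"dz":0,"yaw":-54,"jaw":0},{"dx":0,"dy":0,"dz":0,"yaw":-60,"jaw":0},{"dx":0,"dy":0,"dz":0,"yaw":-66,"jaw":0},{"dx":0,"dy":0,"dz":0,"yaw":-72,"jaw":0},{"dx":0,"dy":0,"dz":0,"yaw":-78,"jaw":0},{"dx":0,"dy":0,"dz":0,"yaw":-84,"jaw":0},{"dx":0,"dy":0,"dz":0,"yaw":-87,"jaw":0},{"dx":0,"dy":0,"dz":0,"yaw":-87,"jaw":0},{"dx":0,"dy":0,"dz":0,"yaw":-87,"jaw":0}]}}

```text
clock: 44.05
eef_pos: [679.6, -2.4, 69.8]
tool_rot: [3.141, 0.0, 1.539]
force: [-0.5, -0.8, 4.8]
width: 13.1
gripper_force: 59.9
```

Request:
{"fn": "arm_command", "kwargs": {"deltas": [{"dx":0,"dy":0,"dz":0,"yaw":0,"jaw":1},{"dx":0,"dy":0,"dz":0,"yaw":0,"jaw":1},{"dx":0,"dy":0,"dz":0,"yaw":0,"jaw":1},{"dx":0,"dy":0,"dz":0,"yaw":0,"jaw":1},{"dx":0,"dy":0,"dz":0,"yaw":0,"jaw":1},{"dx":0,"dy":0,"dz":0,"yaw":0,"jaw":1},{"dx":0,"dy":0,"dz":0.04,"yaw":0,"jaw":1},{"dx":0,"dy":0,"dz":0.08,"yaw":0,"jaw":1},{"dx":-0.03,"dy":0,"dz":0.12,"yaw":0,"jaw":1},{"dx":-0.07,"dy":0.03,"dz":0.16,"yaw":0,"jaw":1},{"dx":-0.12,"dy":0.07,"dz":0.2,"yaw":0,"jaw":1},{"dx":-0.16,"dy":0.11,"dz":0.2,"yaw":0,"jaw":1},{"dx":-0.2,"dy":0.15,"dz":0.2,"yaw":0,"jaw":1},{"dx":-0.22,"dy":0.19,"dz":0.2,"yaw":0,"jaw":1},{"dx":-0.22,"dy":0.21,"dz":0.2,"yaw":0,"jaw":1},{"dx":-0.22,"dy":0.21,"dz":0.2,"yaw":0,"jaw":1},{"dx":-0.22,"dy":0.21,"dz":0.2,"yaw":0,"jaw":1}]}}

```text
clock: 45.75
eef_pos: [458.5, 209.6, 269.6]
tool_rot: [3.141, -0.001, 1.544]
force: [-0.9, -1.2, 0.4]
width: 85.6
gripper_force: 0.0
```

```bash
python3 look.py 14; python3 - <<'E'
from h import *
D=np.load("top14.npz");im=D["im"];cv2.imwrite("pics/c14.png",cv2.resize(im[100:260,200:400],(750,600))[...,::-1])
E
```

```text
eef [458.5 209.6 269.6] yaw 88.46 w 85.6 t 45.75
top red tray 258 [array([ 598.7, -190.9]), array([43.7, 49.3]), np.float64(2.3)] z 72.4
top brown tray 111 [array([ 595. , -301.2]), array([50.3, 43.8]), np.float64(89.1)] z 72.6
```

View pics/c14.png

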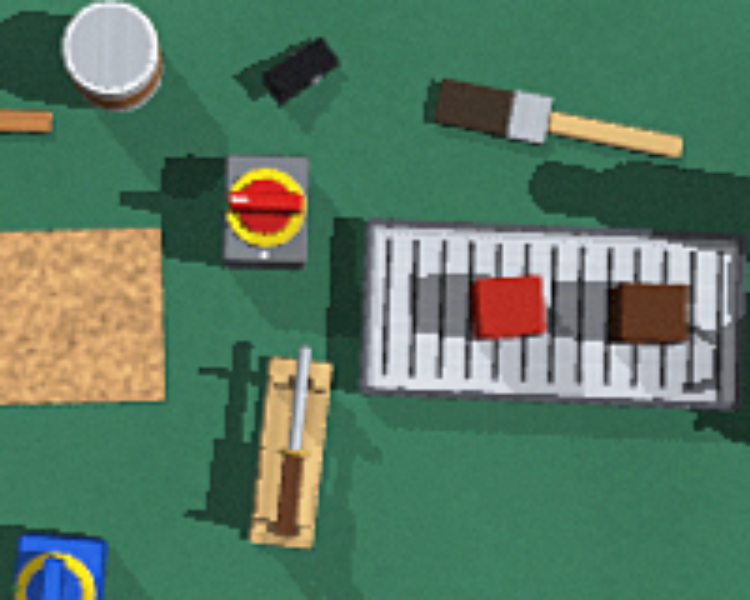

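The switch is on (white mark at the +y side, 266,202), the rod lies in its stand (292,445), and red (510,307) and brown (652,313) are apart on the tray. I'm handing in.

```bash
python3 -c "
from cell import *
print(finish_job())"
```

```text
the job is handed in; nothing more can be done
None
```

I handed the job in at about 46 s, and the judge returned no verdict: the last top view shows the red and brown rings lying flat and apart on the tray, the rod back in its stand and the switch fully on.

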